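Load and wind the spring-driven waxing turntable

TASK

Get the wind-up waxing turntable ready for its next batch: first turn the speed dial fully back to its zero stop, then clear the wire brush off the platter into the tool tray and set every block-shaped casting from the wooden board flat, crown up, wholly on the platter. With the dial still at zero, wind the key clockwise, a part turn at a time, until it is fully wound against its stop, and only then turn the dial's pointer to the setting tab on its scale. Leave the spoked ring castings and the wax tin where they lie.

Things in the scene. Friction and masses are not known exactly. Their poses are not given: they have to be found in the camera images.
- turntable: Fixed wind-up waxing turntable; origin on the bench under the platter's centre, yaw varies. Round black platter, 300 mm across, top 40 mm high; it does not turn in this job. On its +y side a blue drive box: own x -90..140 mm, own y 165..285 mm, flat top 80 mm above the bench, carrying the winding key (own x -35, y 225) and the speed dial (own x 85, y 225).
- platter (a point): Centre of the platter's top surface, 40 mm above the bench; axes as the turntable's.
- key (a joint): Winding key, rad, growing as wound clockwise seen from above; 4.7 is the hard stop, fully wound. Sprung, with a friction brake: it stays where left; winding takes about 0.09 N m near 0, 0.14 near the stop. At 0 its blade lies along the turntable's x axis; at q it has turned q clockwise from there.
- key_grip (a point): Point on the key's vertical axis at the height to grip, 120 mm above the bench. The upright steel blade is 58 mm long, 10 mm thick, from 98 to 132 mm above the bench.
- dial (a joint): Speed dial, rad, growing clockwise seen from above; 0 is the zero stop (pointer towards the turntable's -x side, at the long tick), other stop at 3.6. Stays where left, about 0.04 N m of friction. At 0 its grip bar lies along the turntable's x axis, at q it has turned q clockwise.
- dial_grip (a point): On the dial's vertical axis at grip height, 120 mm above the bench. Black bar 52 mm long, 12 mm thick, from 94 to 126 mm above the bench, on a 56 mm disc whose top is 94 mm high; a white line at one end of the bar is the pointer. Scale ticks every 30 degrees.
- dial_tip (a point): Tip of the dial's white pointer, 34 mm from the dial's axis.
- tab_tip (a point): Tip of the dark steel setting tab, a small flat tooth on the rim of the dial's scale that marks the working speed; given on the same 34 mm circle as the pointer's tip, so the two points coincide when the pointer is at the tab. The tab keeps its place during a run.
- tray: Fixed open steel tool tray, 220 x 90 mm outside, long along its own x, walls 4 mm thick and 24 mm high, floor 4 mm thick; origin under its centre on the bench. It lies in front of the platter's right side.
- brush: Loose wire block brush, 150 mm long (own x), 36 mm wide (own y), 38 mm tall, wooden back on top (20 to 38 mm above its underside), dark bristle block below 138 x 30 mm; origin in the centre of its underside. 0.14 kg nominal.
- brush_mid (a point): Middle of the brush, 19 mm above its underside.
- board: Fixed wooden board, 310 (own x) x 250 mm, 12 mm thick, on which the castings wait; origin under its centre on the bench.
- wheel1: Bystander: loose cast bronze spoked ring, 130 mm across, 20 mm thick, lying on the bench; origin at its underside's centre.
- wheel2: Bystander: loose cast bronze spoked ring, 120 mm across, 20 mm thick, lying on the bench; origin at its underside's centre.
- wax: Bystander: closed aluminium wax tin, 70 mm across, 60 mm tall; origin at its underside's centre.
- casting1: Loose block-shaped bronze casting, domed on top: 56 mm wide (own x), 88 mm long (own y), 41 mm tall; upright flat sides up to 26 mm above its underside, a smaller 42 x 72 mm crown above. Origin in the centre of its flat underside. 0.3 to 0.65 kg. Two to four of the four are present.
- casting2: Loose block-shaped bronze casting, domed on top: 56 mm wide (own x), 88 mm long (own y), 41 mm tall; upright flat sides up to 26 mm above its underside, a smaller 42 x 72 mm crown above. Origin in the centre of its flat underside. 0.3 to 0.65 kg. Two to four of the four are present.
- casting3: Loose block-shaped bronze casting, domed on top: 56 mm wide (own x), 88 mm long (own y), 41 mm tall; upright flat sides up to 26 mm above its underside, a smaller 42 x 72 mm crown above. Origin in the centre of its flat underside. 0.3 to 0.65 kg. Two to four of the four are present.
- casting4: Loose block-shaped bronze casting, domed on top: 56 mm wide (own x), 88 mm long (own y), 41 mm tall; upright flat sides up to 26 mm above its underside, a smaller 42 x 72 mm crown above. Origin in the centre of its flat underside. 0.3 to 0.65 kg. Two to four of the four are present.

How it is judged:
By the outcome, as a careful person would: the job done as asked, in the order asked, and still so for the second after the job is handed in, with the robot touching nothing.
Of casting1, casting2, casting3, casting4 only 2 to 4 are there at a start; the rules pass over those that are not, and their reading is None.
At some moment in a run one of casting1, casting2, casting3, casting4 may be knocked a few centimetres aside while the robot is not near it.
Once in a run the grip may slacken for a moment while it holds something.
It also fails if it takes over 210 s, if anything falls off the work surface, if the arm or the gripper's body presses on something with over 40 N, if the wrist force passes 120 N, or if a joint passes its speed limit or range.

ROBOT

A 6-joint arm with a two-finger parallel gripper is mounted at the origin on the work surface. World frame = base frame: x ahead of the robot, y to its left, z up, the work surface at z = 0. Lengths are in m, angles in degrees, forces in N, time in s.
With the tool pointing down it reaches from about 0.3 to 0.75 m from the base axis. Payload 8.5 kg.
Tool frame: the origin (TCP) lies midway between the tips of the shut fingers; the grasp point (between the pads) lies 19 mm behind it; z points along the fingers, y is the line along which they close (so a half turn about z gives the same grasp; the last joint's range is limited). The gripper opens to 85 mm and grips with 20 to 120 N. Pads are 22 mm wide; open, the fingers measure 114 mm over their backs; the gripper's body (76 mm by 85 mm) begins 54 mm behind the grasp point. The pads swing forward as they close: fully open they stand 13 mm farther back than shut.
Start: joints at [-86.648, 21.807, 74.336, -0, 83.858, -12.336], TCP at [0.149, -0.529, 0.231] pointing down, gripper open.
Joint ranges: [-178.18, 178.18], [-50.72, 133.34], [12.68, 142.11], [-81.47, 261.47], [9.98, 163.14], [-165.26, 165.26]. Speed limits (degrees/s): [136.94, 136.94, 180, 180, 180, 180].

INTERFACE

Orientations are given as a 3x3 rotation matrix whose columns are the frame's x, y, z axes.
In Python, from rig import env gives the robot as it stands. The module is installed in compiled form; this text tells all that it offers.
- The arm moves only by the tool jog_arm, never from a script. Its argument "targets" is a list of rows, each a list of 6 numbers: the shift along the tool's x, y, z in cm, then the turn, a rotation vector about the tool's x, y, z in degrees. A call has 1 to 8 rows; each row is the pose to reach, as a shift and turn from the pose commanded when the call began, along the tool's axes at that moment; what a row does not reach only later rows make up. A row lasts 1/12 s, in which the tool goes at most 41.7 mm and 7.16 degrees, less where a joint would pass 70% of its speed; a pose out of reach is approached as far as the arm can. A call with a gripper value outside its range is refused whole. "hand" is the opening, from 0 (shut) to 1 (fully open), set as the call begins (left out, the last holds). The fingers move at their own pace and stop on an object; "newtons" is the grip in N (left out, the last holds). Time passes only in rows, so rows that repeat a pose let the fingers close. It gives the time, the measured TCP pose, the force, the opening and the grip force at its end, in the units of the state.
- env.observe(): the state, without advancing time (a new reading comes with each control period).
- env.get_image(name): name is "side" or "top"; returns a dict with "frame" (384x512x3 uint8, red, green, blue), "depth" (384x512 float32, m along the optical axis (not along the pixel's ray), 0 where there is no reading), "fovy" (degrees; the focal length in pixels is half the picture's height over the tangent of half this angle, whatever the lens; pixels are square), "cx", "cy" (the principal point, pixels), "k1" (the pictures are not rectified: a ray, as slopes to the right and down, at radius r is drawn at 1 + k1 r^2 times it, then the intrinsics apply), "cam_to_world" (4x4, takes a point from camera to world coordinates). Camera axes: x right, y down, z forward; pixel columns grow to the right and rows downward; lengths in m; the calibration is good to about 2 mm. A picture is of the moment at which its call begins.
- env.close_job(): hands the job in; it is judged then, once.
Trained networks look in the newest picture that a camera, given by its name, has taken for a name from the list of things; names that differ only in an ending like _2 or _b are one class to them, and where a whole thing is asked for, a point or a joint stands for the part that bears it (a point fixed in the world has none). Each returns a list of dicts, best first, with "score" (0 to 1); they miss things now and then, are a little off and sometimes report something else, mostly with a low value. They report only what shows in the picture. A call takes as long as a camera call.
- env.regions_of(camera, target): "pixels" (384x512 bool, what is visible of it) and "point" ([row, column] in pixels, amid what is visible of it).
The state is a dict: "time_s": time; "q": joint angles; "qvel": joint speeds; "joint_efforts": joint torques, N m; "position": TCP position; "tool_rot": TCP orientation; "ft_force": force on the tool from outside, world axes, zero at the start; "wrist_torque": the same for the moment, N m; "grip_width": finger opening in m; "gripper_force": force on a finger pad.
Only numpy, scipy, OpenCV 4.12 (cv2) and the standard library are available. Lean on these libraries where they do the work, as an engineer would, in place of code of your own. Each camera call takes 0.05 s, during which the arm holds its last target. There are 200 camera calls.

## Working session

There is one attempt and no reset: what is moved stays moved. The work goes in short steps, Python scripts to look and compute and a tool call to move; the robot and the scene stay as the last step left them, time stands still between calls to the robot, and variables do not carry over. Pictures are saved under pics/ and viewed, at most 14 in all, crops included, and the job is handed in when it is done.

Besides the shell and the picture viewer there is one more tool, called by a JSON object that holds its "method" and its "body", one argument or row to a line. jog_arm: Moves the arm, as the interface text tells. Its arguments: {"type":"object","properties":{"targets":{"type":"array","items":{"type":"array","items":{"type":"number"}}},"hand":{"type":"number"},"newtons":{"type":"number"}},"required":["targets"]}

```bash
mkdir -p pics; cat > h.py <<'E'
import numpy as np, cv2
from rig import env
def cam(n):
    d=env.get_image(n); return d
def unproj(d,r,c,z=None,depth=None):
    f=192/np.tan(np.radians(d['fovy'])/2)
    x=(np.asarray(c,float)-d['cx'])/f; y=(np.asarray(r,float)-d['cy'])/f
    rd=np.hypot(x,y); ru=rd.copy()
    for _ in range(20): ru=rd/(1+d['k1']*ru**2)
    s=np.where(rd>0,ru/np.maximum(rd,1e-9),1); x=x*s;y=y*s
    M=d['cam_to_world']; R=M[:3,:3]; t=M[:3,3]
    ray=np.stack([x,y,np.ones_like(x)],-1)@R.T
    if depth is not None: return t+ray*np.asarray(depth)[...,None]
    return t+ray*((z-t[2])/ray[...,2])[...,None]
def cloud(d):
    r,c=np.mgrid[:384,:512]; P=unproj(d,r,c,depth=d['depth']); P[d['depth']==0]=np.nan; return P
def save(d,n): cv2.imwrite('pics/'+n,cv2.cvtColor(d['frame'],cv2.COLOR_RGB2BGR))
E
python3 - <<'E'
from h import *
for n in('top','side'):
    d=cam(n); save(d,n+'0.png'); print(n,d['fovy'],d['k1'],d['cam_to_world'].round(3).tolist())
    P=cloud(d)
    for t in('turntable','key','dial','tab_tip','dial_tip','tray','brush','board','casting1','wheel1','wax'):
        for x in env.regions_of(n,t):
            if x['score']<.3: continue
            m=x['pixels']; p=P[m]
            print(t,round(x['score'],2),np.round(x['point']).tolist(),m.sum(),np.nanmedian(p,0).round(3), 'zmax',np.nanpercentile(p[:,2],[5,95]).round(3))
o=env.observe(); print(o['time_s'],o['position'],o['tool_rot'])
E
```

```text
top 57.19902745563638 -0.006228295062123299 [[0.03, -0.994, 0.103, 0.478], [-0.999, -0.028, 0.023, 0.021], [-0.02, -0.104, -0.994, 1.11], [0.0, 0.0, 0.0, 1.0]]
turntable 0.59 [197.0, 322.0] 9869 [ 0.583 -0.161  0.041] zmax [0.037 0.084]
dial 0.61 [174.0, 269.0] 286 [0.645 0.005 0.095] zmax [0.091 0.127]
dial_tip 0.59 [174.0, 270.0] 285 [0.645 0.005 0.095] zmax [0.091 0.127]
tray 0.6 [188.0, 159.0] 558 [0.591 0.341 0.048] zmax [0.023 0.055]
tray 0.57 [249.0, 405.0] 2275 [ 0.438 -0.411  0.004] zmax [-0.     0.024]
brush 0.57 [209.0, 353.0] 684 [ 0.542 -0.237  0.077] zmax [0.064 0.081]
board 0.63 [220.0, 183.0] 5910 [0.51  0.283 0.012] zmax [0.008 0.016]
casting1 0.87 [195.0, 201.0] 541 [0.59  0.215 0.049] zmax [0.031 0.056]
casting1 0.85 [241.0, 196.0] 519 [0.444 0.219 0.05 ] zmax [0.034 0.056]
casting1 0.82 [192.0, 160.0] 456 [0.591 0.34  0.05 ] zmax [0.035 0.056]
casting1 0.6 [241.0, 156.0] 555 [0.44  0.34  0.049] zmax [0.022 0.055]
wheel1 0.96 [136.0, 231.0] 847 [0.774 0.13  0.017] zmax [0.001 0.022]
wheel1 0.71 [234.0, 99.0] 744 [0.456 0.531 0.017] zmax [0.011 0.022]
wax 0.93 [181.
[... 1065 characters left out ...]
 [0.017 0.057]
casting1 0.71 [233.0, 215.0] 417 [0.58  0.232 0.048] zmax [0.023 0.057]
casting1 0.67 [256.0, 249.0] 467 [0.435 0.236 0.046] zmax [0.024 0.058]
wheel1 0.94 [195.0, 196.0] 549 [0.769 0.134 0.018] zmax [0.007 0.024]
wheel1 0.72 [257.0, 193.0] 461 [0.582 0.357 0.049] zmax [0.026 0.059]
wheel1 0.55 [332.0, 185.0] 862 [0.453 0.538 0.018] zmax [0.001 0.024]
wax 0.79 [120.0, 308.0] 302 [ 0.636 -0.424  0.054] zmax [0.01  0.065]
wax 0.4 [283.0, 228.0] 531 [0.43  0.357 0.046] zmax [0.022 0.057]
1.2 [ 0.14872424 -0.52948419  0.23133736] [[ 9.62754538e-01  2.70376957e-01  1.03564711e-05]
 [ 2.70376957e-01 -9.62754538e-01  1.53809649e-05]
 [ 1.41293980e-05 -1.20079427e-05 -1.00000000e+00]]
```

```bash
python3 - <<'E'
import cv2
a=cv2.imread('pics/top0.png'); b=cv2.imread('pics/side0.png')
cv2.imwrite('pics/dialtop.png',cv2.resize(a[145:205,235:315],None,fx=9,fy=9,interpolation=2))
cv2.imwrite('pics/dialside.png',cv2.resize(b[145:211,210:298],None,fx=9,fy=9,interpolation=2))
E
```

```text
(no output)
```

View pics/top0.png

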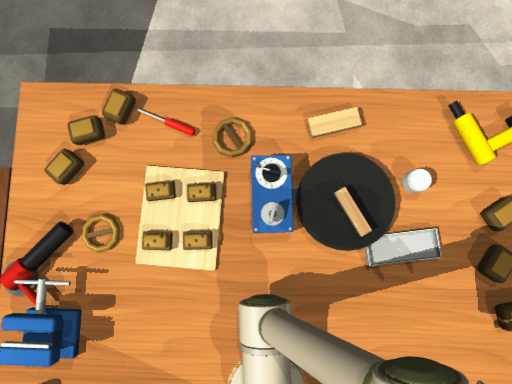

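View pics/dialtop.png

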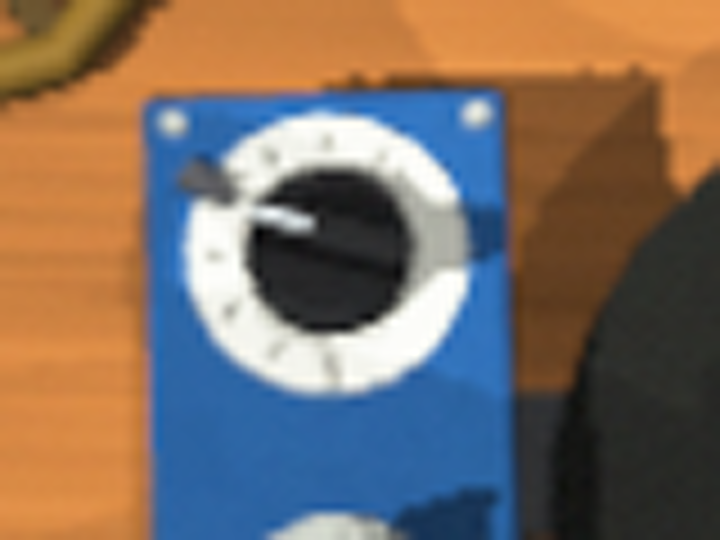

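View pics/dialside.png

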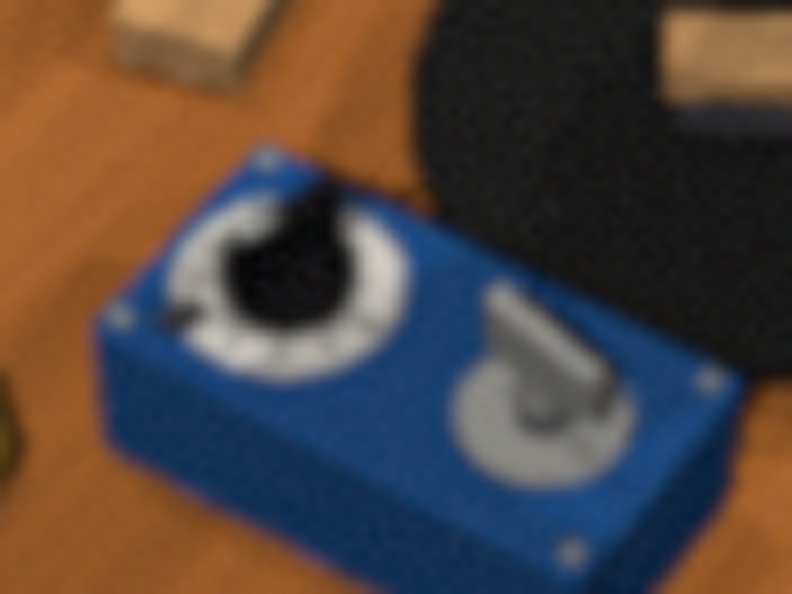

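The top view shows the box with dial (row 173, col 271) and key (212, 272), brush on platter (212, 353), tray (248, 403), and four castings on the board. The crops show the pointer at about 105° past the long tick, with the tab nearby. Next: accurate geometry from both views.

```bash
cat > geo.py <<'E'
from h import *
def rect(p):
    (c,(w,h),a)=cv2.minAreaRect((p[:,:2]*1000).astype(np.float32))
    if w<h: w,h,a=h,w,a+90
    return np.round(c,1),round(w,1),round(h,1),round((a+90)%180-90,1)   # long axis angle
def biggest(m):
    n,l,s,_=cv2.connectedComponentsWithStats(m.astype(np.uint8)); return l==1+np.argmax(s[1:,4])
def castings(n,d=None,P=None):
    if d is None: d=cam(n);P=cloud(d)
    for x in env.regions_of(n,'casting1'):
        if x['score']<.4: continue
        m=x['pixels']; z=P[...,2]; zt=np.nanpercentile(z[m],95); k=m&(z>zt-.007)
        print(n,'cast',round(x['score'],2),'ztop',round(zt,4),rect(P[k]))
E
python3 - <<'E'
from geo import *
for n in('top','side'):
    d=cam(n);P=cloud(d);z=P[...,2]; hsv=cv2.cvtColor(d['frame'],cv2.COLOR_RGB2HSV); H,S,V=[hsv[...,i].astype(int) for i in range(3)]
    b=biggest((H>100)&(H<125)&(S>120)&(abs(z-.08)<.008)&(abs(P[...,1])<.15)); rr,cc=np.where(b); print(n,'box',np.median(z[b]).round(4),rect(unproj(d,rr,cc,.08)))
    b=biggest((V<70)&(abs(z-.04)<.008)&(P[...,1]<0)); print('plat z',np.median(z[b]).round(4)); rr,cc=np.where(b); q=(unproj(d,rr,cc,.04)[:,:2]*1000).astype(np.float32)
    h=cv2.convexHull(q); print('platter',cv2.minEnclosingCircle(h),cv2.fitEllipse(h))
    for nm,c in(('key',(.527,.0)),('dial',(.645,.005))):
        near=np.hypot(P[...,0]-c[0],P[...,1]-c[1])<.045
        for lo,hi in((.122,.14),(.085,.1)) if nm=='key' else((.116,.14),(.088,.1)):
            m=near&(z>lo)&(z<hi); print(nm,lo,m.sum(),np.nanmedian(z[m]).round(4),P[m].mean(0).round(4),rect(P[m]))
        m=near&(z>.07)&(z<.105)&(V>150)&(S<50); rr,cc=np.where(m)
        if nm=='dial': q=unproj(d,rr,cc,.082)*1000; h=cv2.convexHull(q[:,:2].astype(np.float32)); print('scale z',np.nanmedian(z[m]),cv2.fitEllipse(h))
    m=(z>.066)&(np.hypot(P[...,0]-.54,P[...,1]+.23)<.1)&(P[...,1]<-.15)&(z<.1); print('brush',np.nanmedian(z[m]).round(4),rect(P[m]))
    m=(z>.015)&(z<.03)&(abs(P[...,0]-.44)<.09)&(abs(P[...,1]+.41)<.14); print('tray',rect(P[biggest(m)]))
    castings(n,d,P)
E
```

```text
top box 0.0797 (array([588.2,   0.9]), 227.0, 118.0, 3.1)
plat z 0.0399
platter ((575.2183837890625, -224.2648162841797), 148.9582061767578) ((575.5064086914062, -223.95419311523438), (294.5732727050781, 294.8675231933594), 37.02147674560547)
key 0.122 75 0.1314 [ 0.5295 -0.0026  0.1311] (array([529.5,  -2.7]), 57.4, 9.9, -11.1)
key 0.085 22 0.086 [ 0.5256 -0.0039  0.0864] (array([523.4,  -8.5]), 55.6, 38.9, -43.5)
dial 0.116 86 0.1252 [0.6481 0.0038 0.1248] (array([648.6,   4. ]), 51.7, 12.1, 76.7)
dial 0.088 187 0.0939 [0.647  0.0057 0.0937] (array([647.7,   9.7]), 63.9, 53.7, -84.2)
scale z 0.08163898909099143 ((645.6533203125, 4.906776428222656), (86.7953872680664, 89.1025619506836), 162.58985900878906)
brush 0.0776 (array([ 543.6, -238.9]), 149.5, 37.2, 32.3)
tray (array([ 442. , -400.4]), 221.9, 90.6, -81.3)
top cast 0.89 ztop 0.0553 (array([593.2, 346. ]), 70.4, 39.2, -82.0)
top cast 0.85 ztop 0.0556 (array([444.7, 222.3]), 69.3, 38.7, -88.2)
top cast 0.77 ztop 0.0553 (array([437.9, 346. ]), 69.3, 38.9, -88.3)
top cast 0.72 ztop 0.0551 (array([591.6, 217.4]), 70.4, 40.2, -84.6
[... 410 characters left out ...]
, 68.3, 57.8)
dial 0.116 63 0.1255 [0.6468 0.0088 0.1245] (array([648.6,   8.2]), 53.1, 18.9, 78.5)
dial 0.088 96 0.0939 [0.6387 0.0139 0.0936] (array([638.4,  12.3]), 79.9, 44.4, 33.2)
scale z 0.08228681364513613 ((647.530517578125, 5.163088798522949), (81.07939910888672, 89.09436798095703), 162.37733459472656)
brush 0.0781 (array([ 540.9, -235. ]), 148.0, 48.1, 34.6)
tray (array([ 484.2, -436.6]), 173.6, 65.1, 75.9)
side cast 0.96 ztop 0.0576 (array([435.8, 351.7]), 70.8, 40.5, -89.5)
side cast 0.95 ztop 0.057 (array([590.6, 224.2]), 71.8, 40.0, -85.5)
side cast 0.91 ztop 0.0587 (array([590.1, 350. ]), 72.6, 40.0, -83.5)
side cast 0.78 ztop 0.0564 (array([443.4, 229.7]), 71.8, 39.8, -89.3)
```

```bash
cat > plan.py <<'E'
# plan.py x y z psi [x y z psi ...] (mm, deg): tool-frame shift/turn per leg, split so each leg fits one call
import sys,numpy as np
from rig import env
o=env.observe(); R=o['tool_rot']; p=np.array(o['position'])*1000; psi=np.degrees(np.arctan2(R[1,0],R[0,0]))
print('t',round(o['time_s'],1),'now',p.round(1),'psi',round(psi,1),'q1,q6',np.round(np.array(o['q'])[[0,5]],1),'tz',np.round(o['wrist_torque'],3),'F',np.round(o['ft_force'],1),'w',round(o['grip_width']*1000,1),round(o['gripper_force'],1))
a=[float(v) for v in sys.argv[1:]]
for i in range(0,len(a),4):
    g=np.array(a[i:i+3]); gp=a[i+3]
    d=g-p; n=max(1,int(np.ceil(max(np.linalg.norm(d)/290,abs(gp-psi)/50))))
    for k in range(n):
        r=n-k; dd=(g-p)/r; dp=(gp-psi)/r
        c,s=np.cos(np.radians(psi)),np.sin(np.radians(psi))
        t=np.round([(dd[0]*c+dd[1]*s)/10,(dd[0]*s-dd[1]*c)/10,-dd[2]/10],2); w=round(-dp,1)
        print(f'leg{i//4}: {t.tolist()} rz {w}  rows>={max(np.linalg.norm(dd)/41.7,abs(dp)/7.16):.1f}')
        p=p+10*np.array([t[0]*c+t[1]*s,t[0]*s-t[1]*c,-t[2]]); psi-=w
E
python3 plan.py 400 -200 200 46 648 5.5 170 76.5 648 5.5 101 76.5
```

```text
t 1.4 now [ 148.7 -529.5  231.3] psi 15.7 q1,q6 [-86.6 -12.3] tz [-0.005 -0.001  0.027] F [ 0.4  0.3 -0.9] w 85.3 0.0
leg0: [16.55, -12.46, 1.57] rz -15.2  rows>=5.0
leg0: [19.24, -7.69, 1.56] rz -15.1  rows>=5.0
leg1: [16.01, 1.78, 1.5] rz -15.3  rows>=3.9
leg1: [14.97, 5.94, 1.5] rz -15.2  rows>=3.9
leg2: [-0.0, -0.0, 6.9] rz -0.0  rows>=1.7
```

{"method": "jog_arm", "body": {
  "targets": [
    [8.3, -6.2, 0.8, 0, 0, -7.6],
    [16.5, -12.5, 1.6, 0, 0, -15.2],
    [16.5, -12.5, 1.6, 0, 0, -15.2],
    [16.5, -12.5, 1.6, 0, 0, -15.2],
    [16.5, -12.5, 1.6, 0, 0, -15.2],
    [16.5, -12.5, 1.6, 0, 0, -15.2],
    [16.5, -12.5, 1.6, 0, 0, -15.2],
    [16.5, -12.5, 1.6, 0, 0, -15.2]
  ],
  "hand": 0.5
}}

```text
time_s: 2.07
position: [0.2737, -0.365, 0.2156]
tool_rot: [[0.858, 0.514, 0.0], [0.514, -0.858, -0.001], [-0.0, 0.001, -1.0]]
ft_force: [0.1, -0.7, -0.0]
grip_width: 0.0429
gripper_force: 0.0
```

{"method": "jog_arm", "body": {
  "targets": [
    [19.2, -7.7, 1.6, 0, 0, -15.1],
    [19.2, -7.7, 1.6, 0, 0, -15.1],
    [19.2, -7.7, 1.6, 0, 0, -15.1],
    [19.2, -7.7, 1.6, 0, 0, -15.1],
    [19.2, -7.7, 1.6, 0, 0, -15.1],
    [19.2, -7.7, 1.6, 0, 0, -15.1],
    [19.2, -7.7, 1.6, 0, 0, -15.1],
    [19.2, -7.7, 1.6, 0, 0, -15.1]
  ]
}}

```text
time_s: 2.73
position: [0.3989, -0.2013, 0.1993]
tool_rot: [[0.696, 0.718, -0.0], [0.718, -0.696, -0.001], [-0.0, 0.0, -1.0]]
ft_force: [-0.2, 0.6, 0.8]
grip_width: 0.043
gripper_force: 0.0
```

{"method": "jog_arm", "body": {
  "targets": [
    [16.0, 1.8, 1.5, 0, 0, -15.3],
    [16.0, 1.8, 1.5, 0, 0, -15.3],
    [16.0, 1.8, 1.5, 0, 0, -15.3],
    [16.0, 1.8, 1.5, 0, 0, -15.3],
    [16.0, 1.8, 1.5, 0, 0, -15.3],
    [16.0, 1.8, 1.5, 0, 0, -15.3],
    [16.0, 1.8, 1.5, 0, 0, -15.3]
  ]
}}

```text
time_s: 3.32
position: [0.5226, -0.0993, 0.1842]
tool_rot: [[0.483, 0.876, -0.001], [0.876, -0.483, -0.0], [-0.0, -0.0, -1.0]]
ft_force: [0.0, -1.2, -0.4]
grip_width: 0.0423
gripper_force: 0.0
```

{"method": "jog_arm", "body": {
  "targets": [
    [15.0, 5.9, 1.5, 0, 0, -15.2],
    [15.0, 5.9, 1.5, 0, 0, -15.2],
    [15.0, 5.9, 1.5, 0, 0, -15.2],
    [15.0, 5.9, 1.5, 0, 0, -15.2],
    [15.0, 5.9, 1.5, 0, 0, -15.2],
    [15.0, 5.9, 1.5, 0, 0, -15.2],
    [15.0, 5.9, 1.5, 0, 0, -15.2]
  ]
}}

```text
time_s: 3.9
position: [0.6463, 0.0038, 0.1695]
tool_rot: [[0.236, 0.972, -0.0], [0.972, -0.236, -0.0], [-0.0, -0.0, -1.0]]
ft_force: [-0.9, -0.1, 0.1]
grip_width: 0.0425
gripper_force: 0.0
```

```bash
python3 plan.py 648 5.5 101 76.5; python3 - <<'E'
from h import *
d=cam('side'); f=d['frame'][100:250,170:370]; cv2.imwrite('pics/s1.png',cv2.cvtColor(cv2.resize(f,None,fx=4,fy=4),cv2.COLOR_RGB2BGR))
E
```

```text
t 3.9 now [646.3   3.8 169.5] psi 76.4 q1,q6 [-10.1   3.5] tz [ 0.001  0.008 -0.015] F [-0.9 -0.1  0.1] w 42.5 0.0
leg0: [0.21, 0.12, 6.85] rz -0.1  rows>=1.6
```

View pics/s1.png

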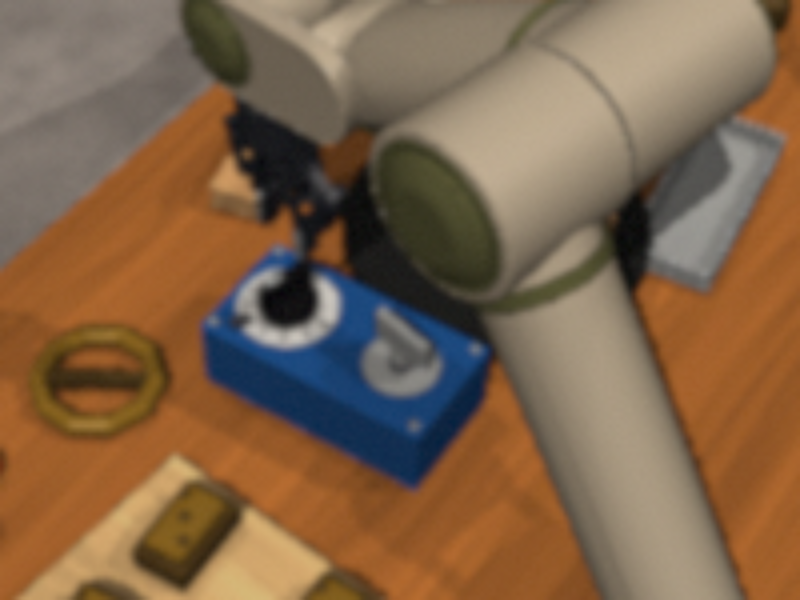

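The gripper stands above the dial (crop px 300,270), looking well centred. Descending.

{"method": "jog_arm", "body": {
  "targets": [
    [0.2, 0.1, 3.4, 0, 0, 0],
    [0.2, 0.1, 6.8, 0, 0, 0],
    [0.2, 0.1, 6.8, 0, 0, 0],
    [0.2, 0.1, 6.8, 0, 0, 0],
    [0.2, 0.1, 6.8, 0, 0, 0]
  ]
}}

```text
time_s: 4.37
position: [0.649, 0.0065, 0.1037]
tool_rot: [[0.235, 0.972, 0.003], [0.972, -0.235, -0.001], [0.0, 0.003, -1.0]]
ft_force: [0.0, -0.0, 0.9]
grip_width: 0.0429
gripper_force: 0.0
```

{"method": "jog_arm", "body": {
  "targets": [
    [0, 0, 0, 0, 0, 0],
    [0, 0, 0, 0, 0, 0],
    [0, 0, 0, 0, 0, 0],
    [0, 0, 0, 0, 0, 0],
    [0, 0, 0, 0, 0, 0],
    [0, 0, 0, 0, 0, 0]
  ],
  "hand": 0,
  "newtons": 30
}}

```text
time_s: 4.87
position: [0.6482, 0.0076, 0.1032]
tool_rot: [[0.233, 0.972, 0.001], [0.972, -0.233, -0.001], [-0.0, 0.001, -1.0]]
ft_force: [-4.4, -0.1, 7.6]
grip_width: 0.0116
gripper_force: 32.3
```

```bash
python3 plan.py 648 5.5 101 76.5
```

```text
t 4.9 now [648.2   7.6 103.2] psi 76.5 q1,q6 [-9.8  3.7] tz [-0.019  0.791 -0.036] F [-4.4 -0.1  7.6] w 11.6 32.3
leg0: [-0.2, 0.03, 0.22] rz -0.0  rows>=0.1
```

{"method": "jog_arm", "body": {
  "targets": [
    [0, 0, 0, 0, 0, -6],
    [0, 0, 0, 0, 0, -12],
    [0, 0, 0, 0, 0, -18],
    [0, 0, 0, 0, 0, -24],
    [0, 0, 0, 0, 0, -30],
    [0, 0, 0, 0, 0, -36],
    [0, 0, 0, 0, 0, -42],
    [0, 0, 0, 0, 0, -45]
  ]
}}

```text
time_s: 5.53
position: [0.6474, 0.0075, 0.1032]
tool_rot: [[-0.527, 0.85, -0.001], [0.85, 0.527, -0.001], [0.0, -0.001, -1.0]]
ft_force: [-9.3, -0.2, 10.1]
grip_width: 0.0113
gripper_force: 32.6
```

{"method": "jog_arm", "body": {
  "targets": [
    [0, 0, 0, 0, 0, -6],
    [0, 0, 0, 0, 0, -12],
    [0, 0, 0, 0, 0, -18],
    [0, 0, 0, 0, 0, -24],
    [0, 0, 0, 0, 0, -30],
    [0, 0, 0, 0, 0, -36],
    [0, 0, 0, 0, 0, -42],
    [0, 0, 0, 0, 0, -45]
  ]
}}

```text
time_s: 6.2
position: [0.6468, 0.0068, 0.1032]
tool_rot: [[-0.974, 0.229, -0.003], [0.229, 0.974, -0.002], [0.002, -0.002, -1.0]]
ft_force: [-12.0, -4.1, 10.8]
grip_width: 0.0114
gripper_force: 32.7
```

```bash
python3 plan.py
```

```text
t 6.2 now [646.8   6.8 103.2] psi 166.8 q1,q6 [ -9.8 -86.6] tz [-0.613  2.014 -0.059] F [-12.   -4.1  10.8] w 11.4 32.7
```

{"method": "jog_arm", "body": {
  "targets": [
    [0, 0, 0, 0, 0, -3],
    [0, 0, 0, 0, 0, -6],
    [0, 0, 0, 0, 0, -9],
    [0, 0, 0, 0, 0, -12],
    [0, 0, 0, 0, 0, -14],
    [0, 0, 0, 0, 0, -16],
    [0, 0, 0, 0, 0, -17],
    [0, 0, 0, 0, 0, -17]
  ]
}}

```text
time_s: 6.87
position: [0.6468, 0.0065, 0.1032]
tool_rot: [[-0.998, -0.061, -0.003], [-0.061, 0.998, -0.002], [0.003, -0.002, -1.0]]
ft_force: [-12.5, -5.7, 11.4]
grip_width: 0.0114
gripper_force: 32.8
```

```bash
python3 plan.py
```

```text
t 6.9 now [646.8   6.5 103.2] psi -176.5 q1,q6 [  -9.8 -103.3] tz [-0.75   2.122 -0.097] F [-12.5  -5.7  11.4] w 11.4 32.8
```

{"method": "jog_arm", "body": {
  "targets": [
    [0, 0, 0, 0, 0, -2],
    [0, 0, 0, 0, 0, -3],
    [0, 0, 0, 0, 0, -4],
    [0, 0, 0, 0, 0, -5],
    [0, 0, 0, 0, 0, -5]
  ]
}}

```text
time_s: 7.28
position: [0.6468, 0.0065, 0.1032]
tool_rot: [[-0.989, -0.145, -0.003], [-0.145, 0.989, -0.001], [0.003, -0.001, -1.0]]
ft_force: [-12.7, -5.5, 11.8]
grip_width: 0.0117
gripper_force: 58.7
```

```bash
python3 plan.py
```

```text
t 7.3 now [646.8   6.5 103.2] psi -171.6 q1,q6 [  -9.8 -108.2] tz [-0.703  2.166 -1.545] F [-12.7  -5.5  11.8] w 11.7 58.7
```

Zero stop felt (torque −1.5 N m). Easing off, releasing, lifting.

{"method": "jog_arm", "body": {
  "targets": [
    [0, 0, 0, 0, 0, 2],
    [0, 0, 0, 0, 0, 4],
    [0, 0, 0, 0, 0, 4]
  ]
}}

```text
time_s: 7.53
position: [0.6467, 0.0065, 0.1032]
tool_rot: [[-0.997, -0.075, -0.003], [-0.075, 0.997, -0.002], [0.003, -0.002, -1.0]]
ft_force: [-12.1, -4.6, 11.0]
grip_width: 0.0116
gripper_force: 33.9
```

```bash
python3 plan.py
```

```text
t 7.5 now [646.7   6.5 103.2] psi -175.7 q1,q6 [  -9.8 -104.1] tz [-0.718  2.165 -0.562] F [-12.1  -4.6  11. ] w 11.6 33.9
```

{"method": "jog_arm", "body": {
  "targets": [
    [0, 0, 0, 0, 0, 0],
    [0, 0, 0, 0, 0, 0],
    [0, 0, 0, 0, 0, 0],
    [0, 0, 0, 0, 0, 0]
  ],
  "hand": 0.5
}}

```text
time_s: 7.87
position: [0.6486, 0.0077, 0.1015]
tool_rot: [[-0.997, -0.079, 0.001], [-0.079, 0.997, 0.0], [-0.001, -0.0, -1.0]]
ft_force: [0.1, -1.0, 1.0]
grip_width: 0.0426
gripper_force: 0.0
```

{"method": "jog_arm", "body": {
  "targets": [
    [0, 0, -2, 0, 0, 0],
    [0, 0, -6, 0, 0, 0],
    [0, 0, -8, 0, 0, 0],
    [0, 0, -8, 0, 0, 0]
  ]
}}

```text
time_s: 8.2
position: [0.6503, 0.0075, 0.1867]
tool_rot: [[-0.997, -0.079, 0.009], [-0.079, 0.997, -0.002], [-0.009, -0.002, -1.0]]
ft_force: [0.3, -0.2, 0.1]
grip_width: 0.043
gripper_force: 0.0
```

```bash
python3 plan.py 542.5 -238 180 32.3 542.5 -238 53 32.3 542.5 -238 63 32.3 442 -400 80 98.7 442 -400 19 98.7
```

```text
t 8.2 now [650.3   7.5 186.7] psi -175.5 q1,q6 [  -9.7 -104.3] tz [ 0.009 -0.031  0.009] F [ 0.3 -0.2  0.1] w 43.0 0.0
leg0: [2.53, -4.73, 0.13] rz -41.6  rows>=5.8
leg0: [5.03, -1.85, 0.14] rz -41.5  rows>=5.8
leg0: [5.0, 1.95, 0.13] rz -41.6  rows>=5.8
leg0: [2.44, 4.77, 0.14] rz -41.5  rows>=5.8
leg0: [-1.34, 5.19, 0.13] rz -41.6  rows>=5.8
leg1: [-0.0, 0.0, 12.7] rz 0.0  rows>=3.0
leg2: [-0.0, 0.0, -1.0] rz 0.0  rows>=0.2
leg3: [-8.58, 4.16, -0.85] rz -33.2  rows>=4.6
leg3: [-9.46, -1.21, -0.85] rz -33.2  rows>=4.6
leg4: [0.01, -0.0, 6.1] rz 0.0  rows>=1.5
```

```bash
sed -i "s/psi=np.degrees(.*$/psi=90+o['q'][0]-o['q'][5]/" plan.py; python3 plan.py 542.5 -238 130 32.3
```

```text
t 8.2 now [650.3   7.5 186.7] psi 184.5 q1,q6 [  -9.7 -104.3] tz [ 0.009 -0.031  0.009] F [ 0.3 -0.2  0.1] w 43.0 0.0
leg0: [3.17, -5.91, 1.42] rz 38.1  rows>=5.3
leg0: [-1.15, -6.6, 1.42] rz 38.0  rows>=5.3
leg0: [-4.97, -4.49, 1.42] rz 38.1  rows>=5.3
leg0: [-6.69, -0.47, 1.41] rz 38.0  rows>=5.3
```

{"method": "jog_arm", "body": {
  "targets": [
    [3.2, -5.9, 1.4, 0, 0, 38],
    [3.2, -5.9, 1.4, 0, 0, 38],
    [3.2, -5.9, 1.4, 0, 0, 38],
    [3.2, -5.9, 1.4, 0, 0, 38],
    [3.2, -5.9, 1.4, 0, 0, 38],
    [3.2, -5.9, 1.4, 0, 0, 38],
    [3.2, -5.9, 1.4, 0, 0, 38]
  ],
  "hand": 0.7
}}

```text
time_s: 8.78
position: [0.621, -0.0536, 0.1667]
tool_rot: [[-0.833, 0.553, -0.001], [0.553, 0.833, 0.0], [0.001, -0.0, -1.0]]
ft_force: [0.2, -0.6, 0.6]
grip_width: 0.0599
gripper_force: 0.0
```

{"method": "jog_arm", "body": {
  "targets": [
    [-1.2, -6.6, 1.4, 0, 0, 38],
    [-1.2, -6.6, 1.4, 0, 0, 38],
    [-1.2, -6.6, 1.4, 0, 0, 38],
    [-1.2, -6.6, 1.4, 0, 0, 38],
    [-1.2, -6.6, 1.4, 0, 0, 38],
    [-1.2, -6.6, 1.4, 0, 0, 38],
    [-1.2, -6.6, 1.4, 0, 0, 38]
  ]
}}

```text
time_s: 9.37
position: [0.5946, -0.1153, 0.1529]
tool_rot: [[-0.317, 0.948, -0.0], [0.948, 0.317, 0.0], [0.0, -0.0, -1.0]]
ft_force: [-1.1, -0.7, -0.1]
grip_width: 0.0598
gripper_force: 0.0
```

{"method": "jog_arm", "body": {
  "targets": [
    [-5.0, -4.5, 1.4, 0, 0, 38],
    [-5.0, -4.5, 1.4, 0, 0, 38],
    [-5.0, -4.5, 1.4, 0, 0, 38],
    [-5.0, -4.5, 1.4, 0, 0, 38],
    [-5.0, -4.5, 1.4, 0, 0, 38],
    [-5.0, -4.5, 1.4, 0, 0, 38],
    [-5.0, -4.5, 1.4, 0, 0, 38]
  ]
}}

```text
time_s: 9.95
position: [0.5678, -0.177, 0.1391]
tool_rot: [[0.333, 0.943, -0.0], [0.943, -0.333, 0.0], [0.0, -0.0, -1.0]]
ft_force: [0.2, -0.1, -0.2]
grip_width: 0.0599
gripper_force: 0.0
```

{"method": "jog_arm", "body": {
  "targets": [
    [-6.7, -0.5, 1.4, 0, 0, 38],
    [-6.7, -0.5, 1.4, 0, 0, 38],
    [-6.7, -0.5, 1.4, 0, 0, 38],
    [-6.7, -0.5, 1.4, 0, 0, 38],
    [-6.7, -0.5, 1.4, 0, 0, 38],
    [-6.7, -0.5, 1.4, 0, 0, 38],
    [-6.7, -0.5, 1.4, 0, 0, 38]
  ]
}}

```text
time_s: 10.53
position: [0.5408, -0.2385, 0.1252]
tool_rot: [[0.842, 0.539, -0.0], [0.539, -0.842, 0.0], [-0.0, -0.0, -1.0]]
ft_force: [0.2, -0.5, -0.0]
grip_width: 0.0599
gripper_force: 0.0
```

```bash
python3 plan.py 542 -238 53 32.3
```

```text
t 10.5 now [ 540.8 -238.5  125.2] psi 32.6 q1,q6 [-35.3  22.1] tz [-0.014  0.01  -0.023] F [ 0.2 -0.5 -0. ] w 59.9 0.0
leg0: [0.13, 0.03, 7.22] rz 0.3  rows>=1.7
```

{"method": "jog_arm", "body": {
  "targets": [
    [0.1, 0, 3, 0, 0, 0],
    [0.1, 0, 6, 0, 0, 0],
    [0.1, 0, 7.2, 0, 0, 0],
    [0.1, 0, 7.2, 0, 0, 0],
    [0.1, 0, 7.2, 0, 0, 0]
  ]
}}

```text
time_s: 10.95
position: [0.5417, -0.238, 0.0533]
tool_rot: [[0.842, 0.54, -0.001], [0.54, -0.842, 0.0], [-0.0, -0.001, -1.0]]
ft_force: [0.4, 0.0, 0.3]
grip_width: 0.0597
gripper_force: 0.0
```

{"method": "jog_arm", "body": {
  "targets": [
    [0, 0, 0, 0, 0, 0],
    [0, 0, 0, 0, 0, 0],
    [0, 0, 0, 0, 0, 0],
    [0, 0, 0, 0, 0, 0],
    [0, 0, 0, 0, 0, 0],
    [0, 0, 0, 0, 0, 0]
  ],
  "hand": 0,
  "newtons": 50
}}

```text
time_s: 11.45
position: [0.5423, -0.2384, 0.0549]
tool_rot: [[0.843, 0.538, 0.003], [0.538, -0.843, -0.002], [0.001, 0.003, -1.0]]
ft_force: [0.3, -0.1, 6.9]
grip_width: 0.0353
gripper_force: 52.0
```

{"method": "jog_arm", "body": {
  "targets": [
    [0, 0, -1, 0, 0, 0],
    [0, 0, -2, 0, 0, 0],
    [0, 0, -2, 0, 0, 0]
  ]
}}

```text
time_s: 11.7
position: [0.5424, -0.2386, 0.0759]
tool_rot: [[0.843, 0.537, 0.003], [0.537, -0.843, -0.002], [0.001, 0.004, -1.0]]
ft_force: [-1.1, 0.3, -0.2]
grip_width: 0.0351
gripper_force: 51.1
```

```bash
python3 plan.py 441 -400 80 98.7 441 -400 19 98.7; python3 - <<'E'
from geo import *
d=cam('top');P=cloud(d);z=P[...,2]
m=(z>.015)&(z<.03)&(abs(P[...,0]-.44)<.09)&(abs(P[...,1]+.41)<.14); print('tray',rect(P[biggest(m)]))
f=d['frame'][130:290,230:450]; cv2.imwrite('pics/t2.png',cv2.cvtColor(cv2.resize(f,None,fx=3.5,fy=3.5),cv2.COLOR_RGB2BGR))
E
```

```text
t 11.7 now [ 542.4 -238.6   75.9] psi 32.5 q1,q6 [-35.2  22.3] tz [-0.02  -0.047 -0.038] F [-1.1  0.3 -0.2] w 35.1 51.1
leg0: [-8.61, 4.08, -0.21] rz -33.1  rows>=4.6
leg0: [-9.45, -1.29, -0.2] rz -33.1  rows>=4.6
leg1: [-0.0, 0.0, 6.1] rz 0.0  rows>=1.5
tray (array([ 447.1, -436. ]), 152.0, 90.5, -81.5)
```

View pics/t2.png

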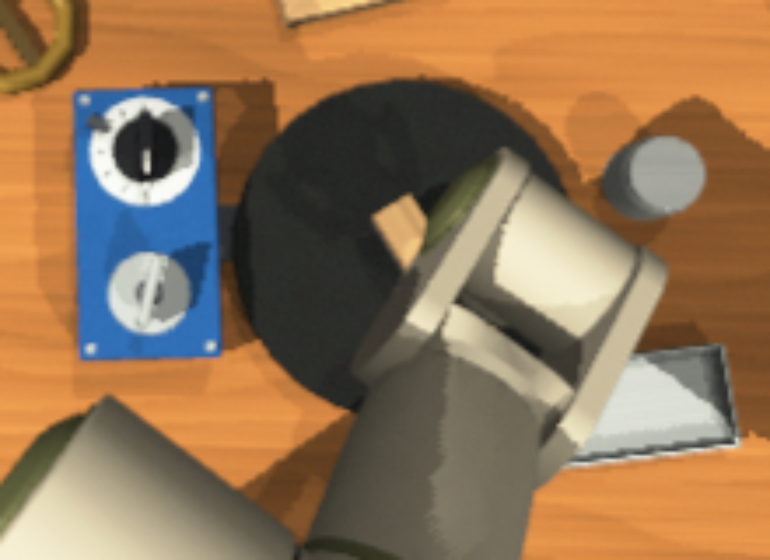

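The dial pointer (crop 148,165) sits at the long tick; the brush is held. Moving it to the tray.

{"method": "jog_arm", "body": {
  "targets": [
    [-1.5, 0.7, 0, 0, 0, -5],
    [-3.0, 1.4, 0, 0, 0, -10],
    [-4.5, 2.1, 0, 0, 0, -16],
    [-6.0, 2.8, 0, 0, 0, -22],
    [-7.5, 3.5, -0.2, 0, 0, -28],
    [-8.6, 4.1, -0.2, 0, 0, -33],
    [-8.6, 4.1, -0.2, 0, 0, -33]
  ]
}}

```text
time_s: 12.33
position: [0.49, -0.3207, 0.0752]
tool_rot: [[0.414, 0.91, -0.0], [0.91, -0.414, -0.0], [-0.001, 0.0, -1.0]]
ft_force: [-0.1, -0.3, -0.9]
grip_width: 0.0349
gripper_force: 51.1
```

{"method": "jog_arm", "body": {
  "targets": [
    [-1.5, -0.2, 0, 0, 0, -5],
    [-3.0, -0.4, 0, 0, 0, -10],
    [-4.5, -0.6, 0, 0, 0, -16],
    [-6.2, -0.9, 0, 0, 0, -22],
    [-8.0, -1.1, -0.2, 0, 0, -28],
    [-9.4, -1.3, -0.2, 0, 0, -33],
    [-9.4, -1.3, -0.2, 0, 0, -33],
    [-9.4, -1.3, -0.2, 0, 0, -33]
  ]
}}

```text
time_s: 13.0
position: [0.4403, -0.3986, 0.0771]
tool_rot: [[-0.143, 0.99, -0.0], [0.99, 0.143, 0.001], [0.001, -0.0, -1.0]]
ft_force: [-1.0, 0.5, -0.8]
grip_width: 0.0353
gripper_force: 51.1
```

```bash
python3 plan.py 441 -400 20 98.7; python3 - <<'E'
from geo import *
for n in('top','side'):
    d=cam(n);P=cloud(d)
    for t in('tray','brush'):
        for x in env.regions_of(n,t)[:1]: print(n,t,x['score'],x['pixels'].sum(),rect(P[x['pixels']]))
d=cam('side'); f=d['frame'][70:230,250:450]; cv2.imwrite('pics/s3.png',cv2.cvtColor(cv2.resize(f,None,fx=3.5,fy=3.5),cv2.COLOR_RGB2BGR))
E
```

```text
t 13.0 now [ 440.3 -398.6   77.1] psi 98.2 q1,q6 [-53.6 -61.8] tz [-0.03  -0.001 -0.006] F [-1.   0.5 -0.8] w 35.3 51.1
leg0: [-0.15, 0.05, 5.71] rz -0.5  rows>=1.4
top tray 0.59 744 (array([ 456.9, -380.3]), 216.7, 63.5, -55.6)
side brush 0.22 316 (array([ 646.9, -451.8]), 103.1, 74.0, -60.0)
```

View pics/s3.png

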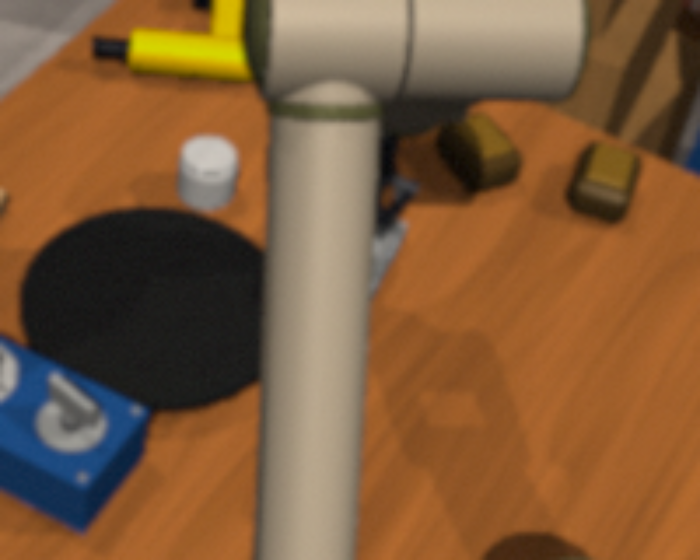

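The arm hides the tray in this view; the gripper holds the brush (grip width 35 mm). Lowering.

{"method": "jog_arm", "body": {
  "targets": [
    [-0.1, 0, 1.5, 0, 0, -0.5],
    [-0.1, 0, 3, 0, 0, -0.5],
    [-0.1, 0, 4.2, 0, 0, -0.5],
    [-0.1, 0, 5.2, 0, 0, -0.5],
    [-0.1, 0, 5.7, 0, 0, -0.5],
    [-0.1, 0, 5.7, 0, 0, -0.5]
  ]
}}

```text
time_s: 13.85
position: [0.4404, -0.3997, 0.0198]
tool_rot: [[-0.156, 0.988, -0.0], [0.988, 0.156, 0.001], [0.001, -0.0, -1.0]]
ft_force: [0.4, -0.4, -1.4]
grip_width: 0.0351
gripper_force: 51.0
```

{"method": "jog_arm", "body": {
  "targets": [
    [0, 0, 0, 0, 0, 0],
    [0, 0, 0, 0, 0, 0],
    [0, 0, 0, 0, 0, 0],
    [0, 0, 0, 0, 0, 0]
  ],
  "hand": 0.56
}}

```text
time_s: 14.18
position: [0.4405, -0.4001, 0.0208]
tool_rot: [[-0.156, 0.988, 0.001], [0.988, 0.156, -0.001], [-0.001, 0.0, -1.0]]
ft_force: [-0.3, 0.2, 0.2]
grip_width: 0.0474
gripper_force: 0.0
```

{"method": "jog_arm", "body": {
  "targets": [
    [0, 0, -2, 0, 0, 0],
    [0, 0, -5, 0, 0, 0],
    [0, 0, -8, 0, 0, 0],
    [0, 0, -10, 0, 0, 0],
    [0, 0, -10, 0, 0, 0]
  ]
}}

```text
time_s: 14.6
position: [0.4416, -0.4014, 0.1252]
tool_rot: [[-0.156, 0.988, 0.005], [0.988, 0.156, -0.007], [-0.008, 0.004, -1.0]]
ft_force: [0.2, -0.7, 1.3]
grip_width: 0.0478
gripper_force: 0.0
```

```bash
python3 plan.py 430 -150 150 95 430 100 150 95 443.5 225 150 91.5
```

```text
t 14.6 now [ 441.6 -401.4  125.2] psi 99.0 q1,q6 [-53.6 -62.6] tz [ 0.012 -0.025  0.069] F [ 0.2 -0.7  1.3] w 47.8 0.0
leg0: [25.01, 2.79, -2.48] rz 4.0  rows>=6.1
leg1: [24.91, 2.17, -0.0] rz -0.0  rows>=6.0
leg2: [12.33, 2.44, -0.0] rz 3.5  rows>=3.0
```

{"method": "jog_arm", "body": {
  "targets": [
    [12, 1.4, -1.5, 0, 0, 2],
    [25, 2.8, -2.5, 0, 0, 4],
    [25, 2.8, -2.5, 0, 0, 4],
    [25, 2.8, -2.5, 0, 0, 4],
    [25, 2.8, -2.5, 0, 0, 4],
    [25, 2.8, -2.5, 0, 0, 4],
    [25, 2.8, -2.5, 0, 0, 4],
    [25, 2.8, -2.5, 0, 0, 4]
  ],
  "hand": 0.9
}}

```text
time_s: 15.27
position: [0.4288, -0.1467, 0.1455]
tool_rot: [[-0.09, 0.996, 0.0], [0.996, 0.09, -0.0], [-0.0, 0.0, -1.0]]
ft_force: [-0.7, -0.2, -0.4]
grip_width: 0.0772
gripper_force: 0.0
```

{"method": "jog_arm", "body": {
  "targets": [
    [20, 1.7, 0, 0, 0, 0],
    [20, 1.7, 0, 0, 0, 0],
    [20, 1.7, 0, 0, 0, 0],
    [20, 1.7, 0, 0, 0, 0],
    [20, 1.7, 0, 0, 0, 0],
    [20, 1.7, 0, 0, 0, 0],
    [20, 1.7, 0, 0, 0, 0]
  ]
}}

```text
time_s: 15.85
position: [0.429, 0.0524, 0.145]
tool_rot: [[-0.089, 0.996, -0.0], [0.996, 0.089, -0.0], [-0.0, -0.0, -1.0]]
ft_force: [0.6, -0.8, 0.4]
grip_width: 0.0769
gripper_force: 0.0
```

```bash
python3 - <<'E'
from geo import *
castings('top');castings('side')
d=cam('top');P=cloud(d);z=P[...,2]
for a,lo,hi in(('tray',.016,.028),('brush',.034,.06)):
    m=(z>lo)&(z<hi)&(abs(P[...,0]-.44)<.07)&(abs(P[...,1]+.41)<.13); print(a,m.sum(),np.nanmedian(z[m]).round(4),rect(P[m]))
E
python3 plan.py 443.5 224.5 110 91.3 443.5 224.5 14 91.3
```

```text
top cast 0.97 ztop 0.0556 (array([437.9, 346.7]), 67.3, 38.8, -88.2)
top cast 0.75 ztop 0.0558 (array([444.7, 222.3]), 69.6, 38.7, -88.1)
top cast 0.65 ztop 0.0555 (array([592.6, 217.2]), 70.5, 40.0, -88.1)
top cast 0.59 ztop 0.1336 (array([529.3,  -2.7]), 51.7, 9.8, -11.5)
top cast 0.55 ztop 0.0553 (array([593.2, 345.1]), 70.8, 39.3, -81.7)
side cast 0.84 ztop 0.0577 (array([435.5, 350.6]), 68.2, 41.5, -88.5)
side cast 0.67 ztop 0.0567 (array([589.1, 224. ]), 72.9, 42.3, -85.3)
side cast 0.65 ztop 0.0581 (array([591. , 350.1]), 73.0, 39.7, -81.0)
side cast 0.62 ztop 0.0573 (array([442.4, 229.1]), 66.4, 40.6, -87.2)
tray 295 0.0231 (array([ 441.8, -401.3]), 223.4, 90.5, -81.4)
brush 996 0.041 (array([ 460.9, -376.3]), 194.2, 93.7, 88.4)
t 16.1 now [428.9  50.7 145.2] psi 94.8 q1,q6 [ -9.  -13.9] tz [-0.04   0.006 -0.004] F [0.5 0.3 0.2] w 76.9 0.0
leg0: [17.19, 2.92, 3.52] rz 3.5  rows>=4.3
leg1: [0.0, 0.0, 9.6] rz 0.0  rows>=2.3
```

{"method": "jog_arm", "body": {
  "targets": [
    [9, 1.5, 1, 0, 0, 1.5],
    [17.2, 2.9, 3.5, 0, 0, 2.8],
    [17.2, 2.9, 3.5, 0, 0, 2.8],
    [17.2, 2.9, 3.5, 0, 0, 2.8],
    [17.2, 2.9, 3.5, 0, 0, 2.8],
    [17.2, 2.9, 3.5, 0, 0, 2.8],
    [17.2, 2.9, 3.5, 0, 0, 2.8]
  ]
}}

```text
time_s: 16.68
position: [0.4427, 0.2252, 0.1101]
tool_rot: [[-0.038, 0.999, -0.001], [0.999, 0.038, -0.001], [-0.0, -0.001, -1.0]]
ft_force: [0.3, 0.2, 0.1]
grip_width: 0.0771
gripper_force: 0.0
```

{"method": "jog_arm", "body": {
  "targets": [
    [0, 0, 3, 0, 0, 0],
    [0, 0, 6, 0, 0, 0],
    [0, 0, 8, 0, 0, 0],
    [0, 0, 9.3, 0, 0, 0],
    [0, 0, 9.5, 0, 0, 0],
    [0, 0, 9.5, 0, 0, 0]
  ]
}}

```text
time_s: 17.18
position: [0.4428, 0.2244, 0.0154]
tool_rot: [[-0.036, 0.999, -0.001], [0.999, 0.036, -0.0], [-0.0, -0.001, -1.0]]
ft_force: [0.4, 0.7, 0.3]
grip_width: 0.0767
gripper_force: 0.0
```

{"method": "jog_arm", "body": {
  "targets": [
    [0, 0, 0, 0, 0, 0],
    [0, 0, 0, 0, 0, 0],
    [0, 0, 0, 0, 0, 0],
    [0, 0, 0, 0, 0, 0],
    [0, 0, 0, 0, 0, 0]
  ],
  "hand": 0,
  "newtons": 80
}}

```text
time_s: 17.6
position: [0.4431, 0.2255, 0.0171]
tool_rot: [[-0.038, 0.999, 0.002], [0.999, 0.038, -0.0], [-0.0, 0.002, -1.0]]
ft_force: [-0.8, -3.1, 8.7]
grip_width: 0.0545
gripper_force: 85.6
```

{"method": "jog_arm", "body": {
  "targets": [
    [0, 0, -1, 0, 0, 0],
    [0, 0, -3, 0, 0, 0],
    [0, 0, -5, 0, 0, 0],
    [0, 0, -5, 0, 0, 0]
  ]
}}

```text
time_s: 17.93
position: [0.444, 0.2263, 0.0687]
tool_rot: [[-0.038, 0.999, 0.006], [0.999, 0.038, 0.002], [0.001, 0.006, -1.0]]
ft_force: [0.8, -0.1, -4.7]
grip_width: 0.0542
gripper_force: 86.6
```

```bash
python3 plan.py 400 0 70 93 420 -170 80 93 529 -171 80 93 529 -171 46 93
```

```text
t 17.9 now [444.  226.3  68.7] psi 92.2 q1,q6 [13.4 11.2] tz [-0.012 -0.071  0.002] F [ 0.8 -0.1 -4.7] w 54.2 86.6
leg0: [-22.44, -5.27, -0.13] rz -0.8  rows>=5.5
leg1: [-17.09, 1.11, -1.0] rz -0.0  rows>=4.1
leg2: [-0.66, 10.88, 0.0] rz -0.0  rows>=2.6
leg3: [-0.0, 0.0, 3.4] rz -0.0  rows>=0.8
```

{"method": "jog_arm", "body": {
  "targets": [
    [-3, -0.7, 0, 0, 0, 0],
    [-6.5, -1.5, 0, 0, 0, 0],
    [-10, -2.3, 0, 0, 0, -0.4],
    [-13.5, -3.2, 0, 0, 0, -0.8],
    [-17, -4, 0, 0, 0, -0.8],
    [-20, -4.7, 0, 0, 0, -0.8],
    [-22.4, -5.3, 0, 0, 0, -0.8],
    [-22.4, -5.3, 0, 0, 0, -0.8]
  ]
}}

```text
time_s: 18.6
position: [0.3974, -0.0031, 0.065]
tool_rot: [[-0.048, 0.999, -0.0], [0.999, 0.048, -0.001], [-0.001, -0.0, -1.0]]
ft_force: [-0.1, -0.8, -4.5]
grip_width: 0.054
gripper_force: 86.5
```

{"method": "jog_arm", "body": {
  "targets": [
    [-3, 0.2, -0.4, 0, 0, 0],
    [-6.5, 0.5, -0.7, 0, 0, 0],
    [-10, 0.7, -1, 0, 0, 0],
    [-13.5, 0.9, -1.2, 0, 0, 0],
    [-16, 1.1, -1.4, 0, 0, 0],
    [-18, 1.1, -1.4, 0, 0, 0],
    [-19, 1.1, -1.4, 0, 0, 0],
    [-19, 1.1, -1.4, 0, 0, 0]
  ]
}}

```text
time_s: 19.27
position: [0.419, -0.1904, 0.0788]
tool_rot: [[-0.05, 0.999, 0.0], [0.999, 0.05, -0.0], [-0.0, 0.0, -1.0]]
ft_force: [-0.5, -0.3, -4.2]
grip_width: 0.0536
gripper_force: 86.5
```

```bash
python3 plan.py 621 -275 80 93 621 -275 46 93
```

```text
t 19.3 now [ 419.  -190.4   78.8] psi 92.9 q1,q6 [-39.2 -42.1] tz [-0.031  0.026 -0.03 ] F [-0.5 -0.3 -4.2] w 53.6 86.5
leg0: [-9.46, 19.75, -0.12] rz -0.1  rows>=5.3
leg1: [0.0, -0.0, 3.4] rz -0.0  rows>=0.8
```

{"method": "jog_arm", "body": {
  "targets": [
    [-1.3, 2.7, 0, 0, 0, 0],
    [-2.8, 5.8, 0, 0, 0, 0],
    [-4.3, 9, 0, 0, 0, 0],
    [-5.8, 12.2, 0, 0, 0, 0],
    [-7.3, 15.3, 0, 0, 0, 0],
    [-8.6, 18, 0, 0, 0, 0],
    [-9.5, 19.7, -0.1, 0, 0, 0],
    [-9.5, 19.7, -0.1, 0, 0, 0]
  ]
}}

```text
time_s: 19.93
position: [0.6232, -0.273, 0.0789]
tool_rot: [[-0.054, 0.999, 0.001], [0.999, 0.054, 0.0], [0.0, 0.001, -1.0]]
ft_force: [-0.3, 0.0, -5.4]
grip_width: 0.0544
gripper_force: 86.6
```

{"method": "jog_arm", "body": {
  "targets": [
    [0, 0, 1, 0, 0, 0],
    [0, 0, 2, 0, 0, 0],
    [0, 0, 2.8, 0, 0, 0],
    [0, 0, 3.3, 0, 0, 0],
    [0, 0, 3.3, 0, 0, 0]
  ]
}}

```text
time_s: 20.35
position: [0.6198, -0.273, 0.0462]
tool_rot: [[-0.052, 0.999, -0.002], [0.999, 0.052, 0.001], [0.001, -0.002, -1.0]]
ft_force: [-0.2, -0.7, -3.6]
grip_width: 0.0541
gripper_force: 86.6
```

{"method": "jog_arm", "body": {
  "targets": [
    [0, 0, 0, 0, 0, 0],
    [0, 0, 0, 0, 0, 0],
    [0, 0, 0, 0, 0, 0],
    [0, 0, 0, 0, 0, 0]
  ],
  "hand": 0.85
}}

```text
time_s: 20.68
position: [0.6209, -0.2739, 0.0481]
tool_rot: [[-0.052, 0.999, 0.001], [0.999, 0.052, -0.001], [-0.001, 0.001, -1.0]]
ft_force: [-0.1, 0.5, 0.7]
grip_width: 0.0724
gripper_force: 0.0
```

{"method": "jog_arm", "body": {
  "targets": [
    [0, 0, -2, 0, 0, 0],
    [0, 0, -5, 0, 0, 0],
    [0, 0, -8, 0, 0, 0],
    [0, 0, -10, 0, 0, 0],
    [0, 0, -10, 0, 0, 0]
  ]
}}

```text
time_s: 21.1
position: [0.6222, -0.2747, 0.1531]
tool_rot: [[-0.052, 0.999, 0.008], [0.999, 0.052, -0.005], [-0.006, 0.008, -1.0]]
ft_force: [-0.2, -0.4, 1.2]
grip_width: 0.0723
gripper_force: 0.0
```

```bash
python3 plan.py 430 -100 145 92 420 140 145 92
```

```text
t 21.1 now [ 622.2 -274.7  153.1] psi 93.0 q1,q6 [-33.8 -36.8] tz [-0.043  0.004 -0.002] F [-0.2 -0.4  1.2] w 72.3 0.0
leg0: [18.45, -18.28, 0.81] rz 1.0  rows>=6.2
leg1: [24.02, -0.17, 0.0] rz -0.0  rows>=5.8
```

{"method": "jog_arm", "body": {
  "targets": [
    [9, -9, 0.5, 0, 0, 1],
    [18.4, -18.3, 0.8, 0, 0, 1],
    [18.4, -18.3, 0.8, 0, 0, 1],
    [18.4, -18.3, 0.8, 0, 0, 1],
    [18.4, -18.3, 0.8, 0, 0, 1],
    [18.4, -18.3, 0.8, 0, 0, 1],
    [18.4, -18.3, 0.8, 0, 0, 1],
    [18.4, -18.3, 0.8, 0, 0, 1]
  ]
}}

```text
time_s: 21.77
position: [0.4264, -0.0977, 0.1394]
tool_rot: [[-0.036, 0.999, -0.001], [0.999, 0.036, 0.001], [0.001, -0.001, -1.0]]
ft_force: [0.8, -0.1, 0.2]
grip_width: 0.0728
gripper_force: 0.0
```

{"method": "jog_arm", "body": {
  "targets": [
    [22, -0.2, 0, 0, 0, 0],
    [22, -0.2, 0, 0, 0, 0],
    [22, -0.2, 0, 0, 0, 0],
    [22, -0.2, 0, 0, 0, 0],
    [22, -0.2, 0, 0, 0, 0],
    [22, -0.2, 0, 0, 0, 0],
    [22, -0.2, 0, 0, 0, 0]
  ]
}}

```text
time_s: 22.35
position: [0.4197, 0.1226, 0.1393]
tool_rot: [[-0.039, 0.999, 0.001], [0.999, 0.039, 0.0], [0.0, 0.001, -1.0]]
ft_force: [0.5, -0.5, -0.1]
grip_width: 0.0724
gripper_force: 0.0
```

```bash
python3 - <<'E'
from geo import *
castings('top');castings('side')
E
python3 plan.py 437 348.5 110 92 437 348.5 15 92
```

```text
top cast 0.94 ztop 0.0552 (array([437.9, 345.9]), 70.4, 38.8, -88.2)
top cast 0.86 ztop 0.0551 (array([591. , 218.3]), 68.8, 40.6, -84.3)
top cast 0.83 ztop 0.084 (array([ 620.9, -272.9]), 66.7, 38.6, -87.7)
top cast 0.76 ztop 0.0553 (array([592.6, 346. ]), 70.5, 40.1, -81.6)
side cast 0.91 ztop 0.0575 (array([436.2, 351. ]), 68.6, 40.3, -87.9)
side cast 0.77 ztop 0.057 (array([589.6, 223.8]), 69.1, 40.6, -83.8)
side cast 0.73 ztop 0.0575 (array([588.4, 350.5]), 72.4, 44.6, -86.9)
t 22.6 now [419.5 119.3 139.2] psi 91.9 q1,q6 [ 0.2 -1.6] tz [ 0.008 -0.031  0.012] F [-0.2  0.4 -0.6] w 73.0 0.0
leg0: [22.85, 2.5, 2.92] rz -0.1  rows>=5.6
leg1: [0.0, 0.0, 9.5] rz -0.0  rows>=2.3
```

{"method": "jog_arm", "body": {
  "targets": [
    [11, 1.2, 1.5, 0, 0, 0],
    [22.8, 2.5, 2.9, 0, 0, 0],
    [22.8, 2.5, 2.9, 0, 0, 0],
    [22.8, 2.5, 2.9, 0, 0, 0],
    [22.8, 2.5, 2.9, 0, 0, 0],
    [22.8, 2.5, 2.9, 0, 0, 0],
    [22.8, 2.5, 2.9, 0, 0, 0],
    [22.8, 2.5, 2.9, 0, 0, 0]
  ]
}}

```text
time_s: 23.22
position: [0.4364, 0.3487, 0.1097]
tool_rot: [[-0.035, 0.999, -0.0], [0.999, 0.035, -0.001], [-0.001, -0.001, -1.0]]
ft_force: [-0.5, -0.5, 0.2]
grip_width: 0.0724
gripper_force: 0.0
```

{"method": "jog_arm", "body": {
  "targets": [
    [0, 0, 3, 0, 0, 0],
    [0, 0, 6, 0, 0, 0],
    [0, 0, 8, 0, 0, 0],
    [0, 0, 9.3, 0, 0, 0],
    [0, 0, 9.5, 0, 0, 0],
    [0, 0, 9.5, 0, 0, 0]
  ]
}}

```text
time_s: 23.72
position: [0.4363, 0.3475, 0.0152]
tool_rot: [[-0.032, 0.999, -0.001], [0.999, 0.032, -0.001], [-0.001, -0.001, -1.0]]
ft_force: [0.3, 0.4, 0.6]
grip_width: 0.073
gripper_force: 0.0
```

{"method": "jog_arm", "body": {
  "targets": [
    [0, 0, 0, 0, 0, 0],
    [0, 0, 0, 0, 0, 0],
    [0, 0, 0, 0, 0, 0],
    [0, 0, 0, 0, 0, 0],
    [0, 0, 0, 0, 0, 0]
  ],
  "hand": 0
}}

```text
time_s: 24.13
position: [0.4371, 0.3488, 0.0173]
tool_rot: [[-0.034, 0.999, 0.004], [0.999, 0.034, 0.001], [0.001, 0.004, -1.0]]
ft_force: [0.4, -4.1, 5.9]
grip_width: 0.0541
gripper_force: 85.2
```

{"method": "jog_arm", "body": {
  "targets": [
    [0, 0, -1, 0, 0, 0],
    [0, 0, -3, 0, 0, 0],
    [0, 0, -5, 0, 0, 0],
    [0, 0, -5, 0, 0, 0]
  ]
}}

```text
time_s: 24.47
position: [0.4372, 0.3499, 0.0694]
tool_rot: [[-0.035, 0.999, 0.006], [0.999, 0.035, 0.003], [0.003, 0.006, -1.0]]
ft_force: [0.8, -0.4, -4.0]
grip_width: 0.0541
gripper_force: 85.7
```

```bash
python3 plan.py 410 100 67 93 410 -120 80 93 621 -171 80 93
```

```text
t 24.5 now [437.2 349.9  69.4] psi 92.0 q1,q6 [26.5 24.6] tz [ 0.071 -0.089  0.055] F [ 0.8 -0.4 -4. ] w 54.1 85.7
leg0: [-24.88, -3.59, 0.24] rz -1.0  rows>=6.0
leg1: [-21.97, -1.15, -1.3] rz -0.0  rows>=5.3
leg2: [-6.19, 20.8, 0.0] rz -0.0  rows>=5.2
```

{"method": "jog_arm", "body": {
  "targets": [
    [-3, -0.4, 0, 0, 0, 0],
    [-6.5, -0.9, 0, 0, 0, 0],
    [-10.5, -1.5, 0, 0, 0, -0.5],
    [-14.5, -2.1, 0, 0, 0, -1],
    [-18.5, -2.7, 0, 0, 0, -1],
    [-22, -3.2, 0, 0, 0, -1],
    [-24.5, -3.6, 0, 0, 0, -1],
    [-24.9, -3.6, 0, 0, 0, -1]
  ]
}}

```text
time_s: 25.13
position: [0.4075, 0.0959, 0.0651]
tool_rot: [[-0.049, 0.999, -0.001], [0.999, 0.049, -0.001], [-0.001, -0.001, -1.0]]
ft_force: [-0.3, 0.7, -5.5]
grip_width: 0.0542
gripper_force: 85.5
```

{"method": "jog_arm", "body": {
  "targets": [
    [-3.5, -0.2, -0.3, 0, 0, 0],
    [-7.5, -0.4, -0.6, 0, 0, 0],
    [-11.5, -0.6, -0.9, 0, 0, 0],
    [-15.5, -0.8, -1.2, 0, 0, 0],
    [-19.5, -1, -1.3, 0, 0, 0],
    [-22, -1.1, -1.3, 0, 0, 0],
    [-23.5, -1.2, -1.3, 0, 0, 0],
    [-23.5, -1.2, -1.3, 0, 0, 0]
  ]
}}

```text
time_s: 25.8
position: [0.4091, -0.139, 0.0782]
tool_rot: [[-0.049, 0.999, 0.001], [0.999, 0.049, -0.001], [-0.001, 0.001, -1.0]]
ft_force: [0.8, -0.6, -5.1]
grip_width: 0.054
gripper_force: 85.6
```

```bash
python3 plan.py 621 -171 80 93 621 -171 46 93
```

```text
t 25.8 now [ 409.1 -139.    78.2] psi 92.8 q1,q6 [-34.5 -37.3] tz [-0.054 -0.035 -0.012] F [ 0.8 -0.6 -5.1] w 54.0 85.6
leg0: [-4.23, 21.01, -0.18] rz -0.2  rows>=5.1
leg1: [0.0, 0.0, 3.4] rz -0.0  rows>=0.8
```

{"method": "jog_arm", "body": {
  "targets": [
    [-0.6, 2.7, 0, 0, 0, 0],
    [-1.3, 6, -0.1, 0, 0, 0],
    [-2, 9.5, -0.2, 0, 0, 0],
    [-2.7, 13, -0.2, 0, 0, 0],
    [-3.4, 16.5, -0.2, 0, 0, 0],
    [-4, 19.5, -0.2, 0, 0, 0],
    [-4.2, 21, -0.2, 0, 0, 0],
    [-4.2, 21, -0.2, 0, 0, 0]
  ]
}}

```text
time_s: 26.47
position: [0.623, -0.1661, 0.0791]
tool_rot: [[-0.054, 0.999, 0.001], [0.999, 0.054, 0.0], [0.0, 0.001, -1.0]]
ft_force: [-1.1, 0.1, -5.1]
grip_width: 0.0543
gripper_force: 85.9
```

{"method": "jog_arm", "body": {
  "targets": [
    [0, 0, 1, 0, 0, 0],
    [0, 0, 2, 0, 0, 0],
    [0, 0, 2.8, 0, 0, 0],
    [0, 0, 3.3, 0, 0, 0],
    [0, 0, 3.3, 0, 0, 0]
  ]
}}

```text
time_s: 26.88
position: [0.6196, -0.1669, 0.0463]
tool_rot: [[-0.052, 0.999, -0.002], [0.999, 0.052, 0.001], [0.001, -0.002, -1.0]]
ft_force: [0.2, 0.1, -5.0]
grip_width: 0.0542
gripper_force: 85.9
```

{"method": "jog_arm", "body": {
  "targets": [
    [0, 0, 0, 0, 0, 0],
    [0, 0, 0, 0, 0, 0],
    [0, 0, 0, 0, 0, 0],
    [0, 0, 0, 0, 0, 0]
  ],
  "hand": 0.85
}}

```text
time_s: 27.22
position: [0.6209, -0.1676, 0.048]
tool_rot: [[-0.052, 0.999, 0.001], [0.999, 0.052, -0.001], [-0.001, 0.001, -1.0]]
ft_force: [-0.6, -0.2, -0.1]
grip_width: 0.0726
gripper_force: 0.0
```

{"method": "jog_arm", "body": {
  "targets": [
    [0, 0, -2, 0, 0, 0],
    [0, 0, -5, 0, 0, 0],
    [0, 0, -8, 0, 0, 0],
    [0, 0, -11, 0, 0, 0],
    [0, 0, -11, 0, 0, 0]
  ]
}}

```text
time_s: 27.63
position: [0.6227, -0.1683, 0.1643]
tool_rot: [[-0.052, 0.999, 0.011], [0.999, 0.052, -0.005], [-0.006, 0.01, -1.0]]
ft_force: [-0.0, -0.0, 0.6]
grip_width: 0.0725
gripper_force: 0.0
```

```bash
python3 plan.py 430 -60 160 95 470 160 160 95
```

```text
t 27.6 now [ 622.7 -168.3  164.3] psi 93.0 q1,q6 [-25.6 -28.6] tz [0.01  0.021 0.029] F [-0.  -0.   0.6] w 72.5 0.0
leg0: [11.82, -18.68, 0.43] rz -2.0  rows>=5.3
leg1: [21.57, 5.9, 0.0] rz -0.0  rows>=5.4
```

{"method": "jog_arm", "body": {
  "targets": [
    [6, -9.5, 0.2, 0, 0, -1],
    [11.8, -18.7, 0.4, 0, 0, -2],
    [11.8, -18.7, 0.4, 0, 0, -2],
    [11.8, -18.7, 0.4, 0, 0, -2],
    [11.8, -18.7, 0.4, 0, 0, -2],
    [11.8, -18.7, 0.4, 0, 0, -2],
    [11.8, -18.7, 0.4, 0, 0, -2]
  ]
}}

```text
time_s: 28.22
position: [0.4251, -0.0576, 0.1536]
tool_rot: [[-0.088, 0.996, -0.001], [0.996, 0.088, 0.0], [0.0, -0.001, -1.0]]
ft_force: [-0.0, -0.1, -0.5]
grip_width: 0.0726
gripper_force: 0.0
```

{"method": "jog_arm", "body": {
  "targets": [
    [21.6, 5.9, 0, 0, 0, 0],
    [21.6, 5.9, 0, 0, 0, 0],
    [21.6, 5.9, 0, 0, 0, 0],
    [21.6, 5.9, 0, 0, 0, 0],
    [21.6, 5.9, 0, 0, 0, 0],
    [21.6, 5.9, 0, 0, 0, 0],
    [21.6, 5.9, 0, 0, 0, 0]
  ]
}}

```text
time_s: 28.8
position: [0.4691, 0.1641, 0.1532]
tool_rot: [[-0.091, 0.996, 0.002], [0.996, 0.091, 0.001], [0.001, 0.002, -1.0]]
ft_force: [-0.4, -0.5, -0.1]
grip_width: 0.0723
gripper_force: 0.0
```

```bash
python3 - <<'E'
from geo import *
castings('top');castings('side')
E
python3 plan.py 590.5 220 110 95.5 590.5 220 15 95.5
```

```text
top cast 0.95 ztop 0.0834 (array([ 621.1, -168.2]), 68.6, 39.2, -88.2)
top cast 0.86 ztop 0.0556 (array([593.1, 346.6]), 68.6, 40.1, -83.2)
top cast 0.77 ztop 0.0835 (array([ 621.1, -273. ]), 66.4, 38.9, -88.1)
top cast 0.58 ztop 0.0554 (array([592.2, 218.6]), 68.5, 39.1, -83.9)
side cast 0.93 ztop 0.0564 (array([590.4, 223. ]), 70.3, 39.7, -84.8)
side cast 0.73 ztop 0.0582 (array([591.2, 349.4]), 71.9, 41.5, -86.0)
t 29.0 now [468.1 160.2 153.2] psi 94.9 q1,q6 [5.2 0.2] tz [ 0.034  0.002 -0.04 ] F [ 0.2  0.2 -0.1] w 72.6 0.0
leg0: [4.91, 12.7, 4.32] rz -0.6  rows>=3.4
leg1: [0.0, 0.0, 9.5] rz 0.0  rows>=2.3
```

{"method": "jog_arm", "body": {
  "targets": [
    [2.5, 6.5, 2, 0, 0, 0],
    [4.9, 12.7, 4.3, 0, 0, -0.6],
    [4.9, 12.7, 4.3, 0, 0, -0.6],
    [4.9, 12.7, 4.3, 0, 0, -0.6],
    [4.9, 12.7, 4.3, 0, 0, -0.6],
    [4.9, 12.7, 4.3, 0, 0, -0.6]
  ]
}}

```text
time_s: 29.5
position: [0.5904, 0.2197, 0.1095]
tool_rot: [[-0.096, 0.995, -0.001], [0.995, 0.096, -0.0], [-0.0, -0.001, -1.0]]
ft_force: [0.4, -0.5, 0.5]
grip_width: 0.0725
gripper_force: 0.0
```

{"method": "jog_arm", "body": {
  "targets": [
    [0, 0, 3, 0, 0, 0],
    [0, 0, 6, 0, 0, 0],
    [0, 0, 8, 0, 0, 0],
    [0, 0, 9.2, 0, 0, 0],
    [0, 0, 9.4, 0, 0, 0],
    [0, 0, 9.4, 0, 0, 0]
  ]
}}

```text
time_s: 30.0
position: [0.59, 0.2204, 0.017]
tool_rot: [[-0.097, 0.995, 0.0], [0.995, 0.097, 0.0], [0.0, 0.0, -1.0]]
ft_force: [0.1, 0.2, 0.7]
grip_width: 0.0726
gripper_force: 0.0
```

{"method": "jog_arm", "body": {
  "targets": [
    [0, 0, 0, 0, 0, 0],
    [0, 0, 0, 0, 0, 0],
    [0, 0, 0, 0, 0, 0],
    [0, 0, 0, 0, 0, 0],
    [0, 0, 0, 0, 0, 0]
  ],
  "hand": 0
}}

```text
time_s: 30.42
position: [0.5908, 0.2209, 0.0186]
tool_rot: [[-0.097, 0.995, 0.003], [0.995, 0.097, 0.0], [-0.0, 0.003, -1.0]]
ft_force: [-1.8, -0.1, 6.2]
grip_width: 0.0539
gripper_force: 87.4
```

{"method": "jog_arm", "body": {
  "targets": [
    [0, 0, -1, 0, 0, 0],
    [0, 0, -3, 0, 0, 0],
    [0, 0, -5, 0, 0, 0],
    [0, 0, -5, 0, 0, 0]
  ]
}}

```text
time_s: 30.75
position: [0.5916, 0.2214, 0.0707]
tool_rot: [[-0.098, 0.995, 0.007], [0.995, 0.098, 0.001], [0.001, 0.007, -1.0]]
ft_force: [1.7, 1.1, -3.8]
grip_width: 0.054
gripper_force: 86.2
```

```bash
python3 plan.py 415 130 67 94 405 -120 70 93 405 -230 80 93 529 -275 80 93
```

```text
t 30.8 now [591.6 221.4  70.7] psi 95.6 q1,q6 [9.8 4.2] tz [ 0.016 -0.093  0.012] F [ 1.7  1.1 -3.8] w 54.0 86.2
leg0: [-7.37, -18.47, 0.37] rz 1.6  rows>=4.8
leg1: [-24.87, -2.74, -0.3] rz 1.0  rows>=6.0
leg2: [-10.98, -0.58, -1.0] rz 0.0  rows>=2.6
leg3: [-5.14, 12.15, 0.0] rz 0.0  rows>=3.2
```

{"method": "jog_arm", "body": {
  "targets": [
    [-1, -2.5, 0, 0, 0, 0],
    [-2.3, -5.8, 0, 0, 0, 0],
    [-3.7, -9.3, 0, 0, 0, 1],
    [-5, -12.5, 0, 0, 0, 1.6],
    [-6.2, -15.5, 0, 0, 0, 1.6],
    [-7.2, -18, 0.2, 0, 0, 1.6],
    [-7.4, -18.5, 0.2, 0, 0, 1.6],
    [-7.4, -18.5, 0.2, 0, 0, 1.6]
  ]
}}

```text
time_s: 31.42
position: [0.4115, 0.1288, 0.0642]
tool_rot: [[-0.069, 0.998, -0.001], [0.998, 0.069, -0.0], [0.0, -0.001, -1.0]]
ft_force: [0.2, 0.1, -6.1]
grip_width: 0.0538
gripper_force: 86.6
```

{"method": "jog_arm", "body": {
  "targets": [
    [-3, -0.3, 0, 0, 0, 0],
    [-6.5, -0.7, 0, 0, 0, 0],
    [-10.5, -1.1, 0, 0, 0, 1],
    [-14.5, -1.6, 0, 0, 0, 1],
    [-18.5, -2, 0, 0, 0, 1],
    [-22, -2.4, -0.2, 0, 0, 1],
    [-24.5, -2.7, -0.3, 0, 0, 1],
    [-24.9, -2.7, -0.3, 0, 0, 1]
  ]
}}

```text
time_s: 32.08
position: [0.4054, -0.1256, 0.0677]
tool_rot: [[-0.048, 0.999, 0.003], [0.999, 0.049, -0.003], [-0.003, 0.003, -1.0]]
ft_force: [0.2, 0.7, -5.2]
grip_width: 0.0539
gripper_force: 86.7
```

{"method": "jog_arm", "body": {
  "targets": [
    [-3, -0.2, -0.3, 0, 0, 0],
    [-6.5, -0.4, -0.6, 0, 0, 0],
    [-9.5, -0.5, -1, 0, 0, 0],
    [-11, -0.6, -1, 0, 0, 0],
    [-11, -0.6, -1, 0, 0, 0]
  ]
}}

```text
time_s: 32.5
position: [0.4045, -0.2346, 0.0774]
tool_rot: [[-0.05, 0.999, 0.002], [0.999, 0.05, -0.003], [-0.003, 0.002, -1.0]]
ft_force: [1.0, 0.7, -5.3]
grip_width: 0.0539
gripper_force: 86.6
```

```bash
python3 plan.py 529 -275 80 93 529 -275 48 93
```

```text
t 32.5 now [ 404.5 -234.6   77.4] psi 92.8 q1,q6 [-44.7 -47.5] tz [-0.012 -0.02   0.037] F [ 1.   0.7 -5.3] w 53.9 86.6
leg0: [-4.65, 12.23, -0.26] rz -0.2  rows>=3.1
leg1: [-0.0, 0.0, 3.2] rz 0.0  rows>=0.8
```

{"method": "jog_arm", "body": {
  "targets": [
    [-1, 2.7, -0.2, 0, 0, 0],
    [-2.3, 6, -0.3, 0, 0, 0],
    [-3.5, 9.2, -0.3, 0, 0, 0],
    [-4.4, 11.5, -0.3, 0, 0, 0],
    [-4.6, 12.2, -0.3, 0, 0, 0],
    [-4.6, 12.2, -0.3, 0, 0, 0]
  ]
}}

```text
time_s: 33.0
position: [0.5291, -0.2699, 0.0793]
tool_rot: [[-0.054, 0.999, -0.0], [0.999, 0.054, 0.001], [0.001, 0.0, -1.0]]
ft_force: [-0.5, 1.7, -4.8]
grip_width: 0.0542
gripper_force: 86.9
```

{"method": "jog_arm", "body": {
  "targets": [
    [0, 0, 1, 0, 0, 0],
    [0, 0, 2, 0, 0, 0],
    [0, 0, 2.8, 0, 0, 0],
    [0, 0, 3.2, 0, 0, 0],
    [0, 0, 3.2, 0, 0, 0]
  ]
}}

```text
time_s: 33.42
position: [0.5265, -0.2702, 0.0475]
tool_rot: [[-0.052, 0.999, -0.002], [0.999, 0.052, 0.001], [0.001, -0.002, -1.0]]
ft_force: [-0.2, -0.0, -5.1]
grip_width: 0.0541
gripper_force: 86.9
```

{"method": "jog_arm", "body": {
  "targets": [
    [0, 0, 0, 0, 0, 0],
    [0, 0, 0, 0, 0, 0],
    [0, 0, 0, 0, 0, 0],
    [0, 0, 0, 0, 0, 0]
  ],
  "hand": 0.82
}}

```text
time_s: 33.75
position: [0.5277, -0.271, 0.0489]
tool_rot: [[-0.052, 0.999, 0.001], [0.999, 0.052, -0.001], [-0.001, 0.001, -1.0]]
ft_force: [-0.6, 0.7, -0.9]
grip_width: 0.0699
gripper_force: 0.0
```

{"method": "jog_arm", "body": {
  "targets": [
    [0, 0, -2, 0, 0, 0],
    [0, 0, -5, 0, 0, 0],
    [0, 0, -8, 0, 0, 0],
    [0, 0, -11, 0, 0, 0],
    [0, 0, -11, 0, 0, 0]
  ]
}}

```text
time_s: 34.17
position: [0.5293, -0.2722, 0.1647]
tool_rot: [[-0.052, 0.999, 0.009], [0.999, 0.052, -0.007], [-0.007, 0.008, -1.0]]
ft_force: [-0.5, 0.6, 0.2]
grip_width: 0.0701
gripper_force: 0.0
```

```bash
python3 plan.py 430 -30 160 95 470 230 160 97
```

```text
t 34.2 now [ 529.3 -272.2  164.7] psi 93.0 q1,q6 [-38.6 -41.6] tz [ 0.017 -0.029 -0.021] F [-0.5  0.6  0.2] w 70.1 0.0
leg0: [24.7, -8.65, 0.47] rz -2.0  rows>=6.3
leg1: [25.56, 6.25, 0.0] rz -2.0  rows>=6.3
```

{"method": "jog_arm", "body": {
  "targets": [
    [12, -4.3, 0.2, 0, 0, -1],
    [24.7, -8.6, 0.5, 0, 0, -2],
    [24.7, -8.6, 0.5, 0, 0, -2],
    [24.7, -8.6, 0.5, 0, 0, -2],
    [24.7, -8.6, 0.5, 0, 0, -2],
    [24.7, -8.6, 0.5, 0, 0, -2],
    [24.7, -8.6, 0.5, 0, 0, -2],
    [24.7, -8.6, 0.5, 0, 0, -2]
  ]
}}

```text
time_s: 34.83
position: [0.4273, -0.0262, 0.1536]
tool_rot: [[-0.09, 0.996, 0.0], [0.996, 0.09, 0.0], [0.0, 0.0, -1.0]]
ft_force: [0.5, -0.6, 0.8]
grip_width: 0.0701
gripper_force: 0.0
```

{"method": "jog_arm", "body": {
  "targets": [
    [25.5, 6.2, 0, 0, 0, -2],
    [25.5, 6.2, 0, 0, 0, -2],
    [25.5, 6.2, 0, 0, 0, -2],
    [25.5, 6.2, 0, 0, 0, -2],
    [25.5, 6.2, 0, 0, 0, -2],
    [25.5, 6.2, 0, 0, 0, -2],
    [25.5, 6.2, 0, 0, 0, -2],
    [25.5, 6.2, 0, 0, 0, -2]
  ]
}}

```text
time_s: 35.5
position: [0.4693, 0.2328, 0.153]
tool_rot: [[-0.125, 0.992, 0.001], [0.992, 0.125, 0.0], [0.0, 0.001, -1.0]]
ft_force: [-0.1, -1.0, 0.0]
grip_width: 0.0701
gripper_force: 0.0
```

```bash
python3 - <<'E'
from geo import *
castings('top');castings('side')
E
python3 plan.py 592 348 110 97 592 348 17 97
```

```text
top cast 0.88 ztop 0.0836 (array([ 527.1, -270.9]), 67.0, 37.9, -88.4)
top cast 0.82 ztop 0.0834 (array([ 621.1, -273.5]), 67.9, 39.0, -88.5)
top cast 0.69 ztop 0.0555 (array([593.4, 344.9]), 69.8, 40.4, -79.9)
top cast 0.57 ztop 0.0838 (array([ 621.1, -168.1]), 68.3, 39.1, -88.7)
side cast 0.72 ztop 0.0861 (array([ 616.5, -267. ]), 71.9, 39.9, 85.2)
side cast 0.6 ztop 0.0586 (array([589.9, 350.2]), 69.9, 40.6, -82.2)
t 35.7 now [468.6 229.4 153.3] psi 96.9 q1,q6 [13.1  6.2] tz [-0.016  0.012 -0.052] F [-0.2  0.4  0.9] w 69.9 0.0
leg0: [10.3, 13.67, 4.33] rz -0.1  rows>=4.2
leg1: [0.0, -0.0, 9.3] rz -0.0  rows>=2.2
```

{"method": "jog_arm", "body": {
  "targets": [
    [5, 7, 2, 0, 0, -1],
    [10.3, 13.6, 4.3, 0, 0, -1.5],
    [10.3, 13.6, 4.3, 0, 0, -1.5],
    [10.3, 13.6, 4.3, 0, 0, -1.5],
    [10.3, 13.6, 4.3, 0, 0, -1.5],
    [10.3, 13.6, 4.3, 0, 0, -1.5],
    [10.3, 13.6, 4.3, 0, 0, -1.5]
  ],
  "hand": 0.88
}}

```text
time_s: 36.28
position: [0.591, 0.3481, 0.1099]
tool_rot: [[-0.146, 0.989, -0.001], [0.989, 0.146, -0.001], [-0.0, -0.001, -1.0]]
ft_force: [-0.6, 0.0, 0.7]
grip_width: 0.075
gripper_force: 0.0
```

{"method": "jog_arm", "body": {
  "targets": [
    [0, 0, 3, 0, 0, 0],
    [0, 0, 6, 0, 0, 0],
    [0, 0, 8, 0, 0, 0],
    [0, 0, 9.2, 0, 0, 0],
    [0, 0, 9.4, 0, 0, 0],
    [0, 0, 9.4, 0, 0, 0]
  ]
}}

```text
time_s: 36.78
position: [0.5909, 0.3489, 0.0172]
tool_rot: [[-0.147, 0.989, 0.0], [0.989, 0.147, 0.0], [0.0, 0.0, -1.0]]
ft_force: [0.0, -0.5, 0.1]
grip_width: 0.0754
gripper_force: 0.0
```

{"method": "jog_arm", "body": {
  "targets": [
    [0, 0, 0, 0, 0, 0],
    [0, 0, 0, 0, 0, 0],
    [0, 0, 0, 0, 0, 0],
    [0, 0, 0, 0, 0, 0],
    [0, 0, 0, 0, 0, 0]
  ],
  "hand": 0
}}

```text
time_s: 37.2
position: [0.5919, 0.3499, 0.019]
tool_rot: [[-0.148, 0.989, 0.004], [0.989, 0.148, 0.001], [0.001, 0.004, -1.0]]
ft_force: [-0.0, -0.7, 6.9]
grip_width: 0.0539
gripper_force: 87.0
```

{"method": "jog_arm", "body": {
  "targets": [
    [0, 0, -1, 0, 0, 0],
    [0, 0, -3, 0, 0, 0],
    [0, 0, -5, 0, 0, 0],
    [0, 0, -5, 0, 0, 0]
  ]
}}

```text
time_s: 37.53
position: [0.5923, 0.3504, 0.0711]
tool_rot: [[-0.148, 0.989, 0.007], [0.989, 0.148, 0.003], [0.002, 0.007, -1.0]]
ft_force: [2.0, 0.2, -3.7]
grip_width: 0.0542
gripper_force: 85.9
```

```bash
python3 plan.py 415 130 67 94 405 -130 75 93 529 -171 80 93
```

```text
t 37.5 now [592.3 350.4  71.1] psi 98.5 q1,q6 [20.8 12.3] tz [ 0.021 -0.07  -0.037] F [ 2.   0.2 -3.7] w 54.2 85.9
leg0: [-19.18, -20.79, 0.41] rz 4.5  rows>=6.8
leg1: [-25.87, -2.81, -0.8] rz 1.0  rows>=6.2
leg2: [-4.74, 12.17, -0.5] rz 0.0  rows>=3.1
```

{"method": "jog_arm", "body": {
  "targets": [
    [-1.7, -1.8, 0, 0, 0, 0],
    [-4.3, -4.6, 0, 0, 0, 1],
    [-7, -7.6, 0, 0, 0, 2],
    [-9.8, -10.6, 0.1, 0, 0, 3],
    [-12.5, -13.6, 0.2, 0, 0, 4],
    [-15.2, -16.5, 0.2, 0, 0, 4.5],
    [-17.8, -19.3, 0.2, 0, 0, 4.5],
    [-19.2, -20.8, 0.2, 0, 0, 4.5]
  ]
}}

```text
time_s: 38.2
position: [0.4097, 0.1272, 0.0639]
tool_rot: [[-0.069, 0.998, -0.003], [0.998, 0.069, -0.001], [-0.0, -0.003, -1.0]]
ft_force: [1.2, -0.3, -4.4]
grip_width: 0.0535
gripper_force: 86.0
```

{"method": "jog_arm", "body": {
  "targets": [
    [-2.5, -0.2, 0, 0, 0, 0],
    [-6, -0.6, -0.1, 0, 0, 0],
    [-9.8, -1, -0.3, 0, 0, 1],
    [-13.6, -1.4, -0.4, 0, 0, 1],
    [-17.4, -1.8, -0.6, 0, 0, 1],
    [-21.2, -2.2, -0.8, 0, 0, 1],
    [-24.5, -2.7, -0.8, 0, 0, 1],
    [-25.9, -2.8, -0.8, 0, 0, 1]
  ]
}}

```text
time_s: 38.87
position: [0.4032, -0.135, 0.0724]
tool_rot: [[-0.049, 0.999, 0.001], [0.999, 0.049, -0.002], [-0.002, 0.001, -1.0]]
ft_force: [0.4, 0.1, -5.0]
grip_width: 0.0542
gripper_force: 86.0
```

{"method": "jog_arm", "body": {
  "targets": [
    [0, 0, 0, 0, 0, 0],
    [0, 0, 0, 0, 0, 0]
  ]
}}

```text
time_s: 39.03
position: [0.4029, -0.1315, 0.0721]
tool_rot: [[-0.05, 0.999, -0.001], [0.999, 0.05, 0.001], [0.001, -0.0, -1.0]]
ft_force: [-0.6, 0.8, -3.6]
grip_width: 0.0539
gripper_force: 86.1
```

```bash
python3 plan.py 529 -172 80 93 529 -172 48.5 93
```

```text
t 39.0 now [ 402.9 -131.5   72.1] psi 92.9 q1,q6 [-34.2 -37.1] tz [ 0.028  0.006 -0.033] F [-0.6  0.8 -3.6] w 53.9 86.1
leg0: [-4.68, 12.39, -0.79] rz -0.1  rows>=3.2
leg1: [-0.0, -0.0, 3.15] rz -0.0  rows>=0.8
```

{"method": "jog_arm", "body": {
  "targets": [
    [-1, 2.5, -0.4, 0, 0, 0],
    [-2.3, 6, -0.7, 0, 0, 0],
    [-3.5, 9.2, -0.8, 0, 0, 0],
    [-4.4, 11.6, -0.8, 0, 0, 0],
    [-4.7, 12.4, -0.8, 0, 0, 0],
    [-4.7, 12.4, -0.8, 0, 0, 0],
    [-4.7, 12.4, -0.8, 0, 0, 0]
  ]
}}

```text
time_s: 39.62
position: [0.5287, -0.1702, 0.0796]
tool_rot: [[-0.054, 0.999, -0.002], [0.999, 0.054, 0.001], [0.001, -0.002, -1.0]]
ft_force: [-1.1, 0.5, -3.8]
grip_width: 0.0539
gripper_force: 86.3
```

{"method": "jog_arm", "body": {
  "targets": [
    [0, 0, 1, 0, 0, 0],
    [0, 0, 2, 0, 0, 0],
    [0, 0, 2.8, 0, 0, 0],
    [0, 0, 3.1, 0, 0, 0],
    [0, 0, 3.1, 0, 0, 0]
  ]
}}

```text
time_s: 40.03
position: [0.5288, -0.1714, 0.0481]
tool_rot: [[-0.052, 0.999, -0.002], [0.999, 0.052, 0.001], [0.001, -0.002, -1.0]]
ft_force: [-0.2, -0.8, -4.8]
grip_width: 0.0538
gripper_force: 86.3
```

{"method": "jog_arm", "body": {
  "targets": [
    [0, 0, 0, 0, 0, 0],
    [0, 0, 0, 0, 0, 0],
    [0, 0, 0, 0, 0, 0],
    [0, 0, 0, 0, 0, 0]
  ],
  "hand": 0.82
}}

```text
time_s: 40.37
position: [0.53, -0.172, 0.05]
tool_rot: [[-0.052, 0.999, 0.001], [0.999, 0.052, -0.001], [-0.001, 0.001, -1.0]]
ft_force: [0.2, -0.4, -0.2]
grip_width: 0.0699
gripper_force: 0.0
```

{"method": "jog_arm", "body": {
  "targets": [
    [0, 0, -2, 0, 0, 0],
    [0, 0, -5, 0, 0, 0],
    [0, 0, -8, 0, 0, 0],
    [0, 0, -11, 0, 0, 0],
    [0, 0, -11, 0, 0, 0]
  ]
}}

```text
time_s: 40.78
position: [0.5317, -0.1728, 0.1655]
tool_rot: [[-0.052, 0.999, 0.01], [0.999, 0.052, -0.006], [-0.006, 0.009, -1.0]]
ft_force: [0.9, -1.2, 0.7]
grip_width: 0.0699
gripper_force: 0.0
```

```bash
python3 plan.py 400 -60 170 110
```

```text
t 40.8 now [ 531.7 -172.8  165.5] psi 93.0 q1,q6 [-30.1 -33.1] tz [-0.002 -0.    -0.006] F [ 0.9 -1.2  0.7] w 69.9 0.0
leg0: [11.96, -12.56, -0.45] rz -17.0  rows>=4.2
```

```bash
python3 plan.py 400 130 170 150
```

```text
t 40.8 now [ 531.7 -172.8  165.5] psi 93.0 q1,q6 [-30.1 -33.1] tz [-0.002 -0.    -0.006] F [ 0.9 -1.2  0.7] w 69.9 0.0
leg0: [15.46, -5.79, -0.23] rz -28.5  rows>=4.0
leg0: [16.35, 2.3, -0.22] rz -28.5  rows>=4.0
```

{"method": "jog_arm", "body": {
  "targets": [
    [15.5, -5.8, -0.5, 0, 0, -28],
    [15.5, -5.8, -0.5, 0, 0, -28],
    [15.5, -5.8, -0.5, 0, 0, -28],
    [15.5, -5.8, -0.5, 0, 0, -28],
    [15.5, -5.8, -0.5, 0, 0, -28],
    [15.5, -5.8, -0.5, 0, 0, -28]
  ],
  "hand": 0.5
}}

```text
time_s: 41.28
position: [0.4631, -0.0185, 0.1648]
tool_rot: [[-0.517, 0.856, 0.001], [0.856, 0.517, -0.0], [-0.001, 0.001, -1.0]]
ft_force: [0.6, -0.6, -1.0]
grip_width: 0.0427
gripper_force: 0.0
```

{"method": "jog_arm", "body": {
  "targets": [
    [16.4, 2.3, 0, 0, 0, -28],
    [16.4, 2.3, 0, 0, 0, -28],
    [16.4, 2.3, 0, 0, 0, -28],
    [16.4, 2.3, 0, 0, 0, -28],
    [16.4, 2.3, 0, 0, 0, -28],
    [16.4, 2.3, 0, 0, 0, -28]
  ]
}}

```text
time_s: 41.78
position: [0.399, 0.1333, 0.1644]
tool_rot: [[-0.858, 0.514, 0.001], [0.514, 0.858, -0.0], [-0.001, 0.0, -1.0]]
ft_force: [0.3, -0.6, 0.2]
grip_width: 0.0428
gripper_force: 0.0
```

```bash
cat > kd.py <<'E'
from geo import *
def kd(d,n):
    P=cloud(d);z=P[...,2]
    for nm,c,lo in(('key',(.528,-.001),.122),('dial',(.647,.006),.116)):
        m=(np.hypot(P[...,0]-c[0],P[...,1]-c[1])<.045)&(z>lo)&(z<.14); print(n,nm,m.sum(),rect(P[m]))
E
python3 - <<'E'
from kd import *
castings('top')
d=cam('top');kd(d,'top');P=cloud(d);z=P[...,2]
m=(z>.036)&(z<.046)&(abs(P[...,0]-.44)<.07)&(abs(P[...,1]+.41)<.12); print('brush',rect(P[biggest(m)]))
kd(cam('side'),'side')
f=d['frame'][130:290,230:450]; cv2.imwrite('pics/t4.png',cv2.cvtColor(cv2.resize(f,None,fx=3.5,fy=3.5,interpolation=2),cv2.COLOR_RGB2BGR))
E
python3 plan.py 527.5 -1 165 169 527.5 -1 101 169
```

```text
top cast 0.89 ztop 0.0837 (array([ 528.5, -271. ]), 66.4, 40.8, -88.3)
top cast 0.77 ztop 0.0834 (array([ 621.2, -167.9]), 68.7, 39.0, -88.7)
top cast 0.76 ztop 0.0837 (array([ 540.4, -131. ]), 67.8, 38.3, -88.5)
top cast 0.73 ztop 0.0835 (array([ 621.1, -273.3]), 67.0, 39.0, -88.4)
top key 74 (array([529.5,  -2.7]), 57.5, 9.9, -11.1)
top dial 77 (array([649.1,   3.4]), 51.8, 11.4, 2.8)
brush (array([ 441.5, -398.4]), 150.1, 36.3, -81.2)
side key 0 (array([0., 0.]), 0.0, 0.0, 0.0)
side dial 58 (array([649.3,   8.7]), 54.2, 15.2, 3.8)
t 42.0 now [399.9 131.2 164.3] psi 148.8 q1,q6 [  2.  -56.8] tz [ 0.034 -0.003  0.015] F [-0.4 -0.  -0.2] w 42.5 0.0
leg0: [-17.76, -4.7, -0.07] rz -20.2  rows>=4.4
leg1: [-0.0, 0.0, 6.4] rz -0.0  rows>=1.5
```

View pics/t4.png

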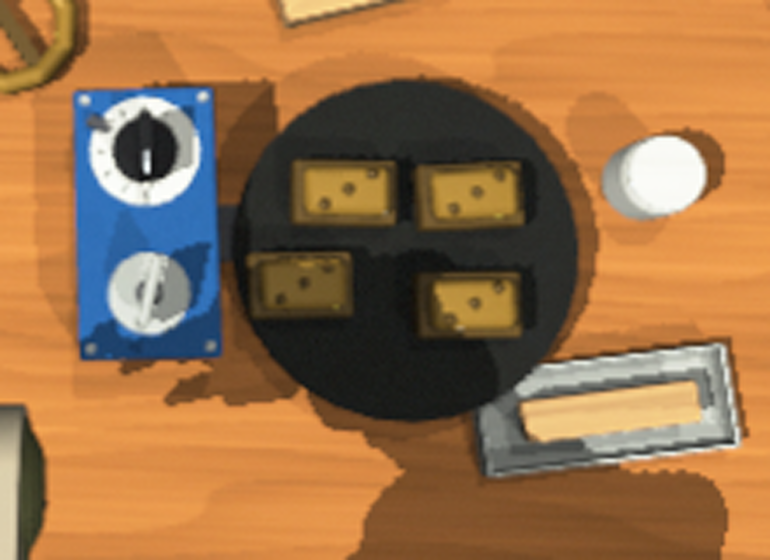

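The last casting was knocked to (540, −131), its corner at the platter's edge (crop 250,255); dial at zero, brush in tray. I'll regrasp and return that casting.

```bash
python3 plan.py 420 -60 165 120 540 -130 140 91.5 540 -130 46 91.5
```

```text
t 42.0 now [399.9 131.2 164.3] psi 148.8 q1,q6 [  2.  -56.8] tz [ 0.034 -0.003  0.015] F [-0.4 -0.  -0.2] w 42.5 0.0
leg0: [-11.62, -15.31, -0.07] rz 28.8  rows>=4.6
leg1: [-12.07, 6.89, 2.5] rz 28.5  rows>=4.0
leg2: [0.01, 0.0, 9.4] rz -0.0  rows>=2.3
```

{"method": "jog_arm", "body": {
  "targets": [
    [-11.6, -15.3, 0, 0, 0, 28.8],
    [-11.6, -15.3, 0, 0, 0, 28.8],
    [-11.6, -15.3, 0, 0, 0, 28.8],
    [-11.6, -15.3, 0, 0, 0, 28.8],
    [-11.6, -15.3, 0, 0, 0, 28.8],
    [-11.6, -15.3, 0, 0, 0, 28.8],
    [-11.6, -15.3, 0, 0, 0, 28.8]
  ],
  "hand": 0.87
}}

```text
time_s: 42.57
position: [0.4196, -0.0606, 0.1641]
tool_rot: [[-0.498, 0.867, -0.0], [0.867, 0.498, 0.0], [0.0, -0.0, -1.0]]
ft_force: [0.0, 0.2, 0.1]
grip_width: 0.0743
gripper_force: 0.0
```

{"method": "jog_arm", "body": {
  "targets": [
    [-12.1, 6.9, 2.5, 0, 0, 28.5],
    [-12.1, 6.9, 2.5, 0, 0, 28.5],
    [-12.1, 6.9, 2.5, 0, 0, 28.5],
    [-12.1, 6.9, 2.5, 0, 0, 28.5],
    [-12.1, 6.9, 2.5, 0, 0, 28.5],
    [-12.1, 6.9, 2.5, 0, 0, 28.5],
    [-12.1, 6.9, 2.5, 0, 0, 28.5]
  ]
}}

```text
time_s: 43.15
position: [0.5393, -0.1274, 0.1393]
tool_rot: [[-0.032, 0.999, -0.001], [0.999, 0.032, 0.001], [0.001, -0.001, -1.0]]
ft_force: [-0.1, 0.5, 0.2]
grip_width: 0.0743
gripper_force: 0.0
```

```bash
python3 plan.py 540 -130 46 91.5
```

```text
t 43.1 now [ 539.3 -127.4  139.3] psi 91.8 q1,q6 [-25.5 -27.4] tz [-0.007  0.039  0.052] F [-0.1  0.5  0.2] w 74.3 0.0
leg0: [-0.26, 0.06, 9.33] rz 0.3  rows>=2.2
```

{"method": "jog_arm", "body": {
  "targets": [
    [-0.2, 0.1, 3, 0, 0, 0],
    [-0.2, 0.1, 6, 0, 0, 0],
    [-0.2, 0.1, 8.5, 0, 0, 0],
    [-0.2, 0.1, 9.3, 0, 0, 0],
    [-0.2, 0.1, 9.3, 0, 0, 0],
    [-0.2, 0.1, 9.3, 0, 0, 0]
  ]
}}

```text
time_s: 43.65
position: [0.5412, -0.1301, 0.0476]
tool_rot: [[-0.03, 1.0, 0.001], [1.0, 0.03, -0.0], [-0.001, 0.001, -1.0]]
ft_force: [1.1, 0.1, -0.2]
grip_width: 0.0742
gripper_force: 0.0
```

{"method": "jog_arm", "body": {
  "targets": [
    [0, 0, 0, 0, 0, 0],
    [0, 0, 0, 0, 0, 0],
    [0, 0, 0, 0, 0, 0],
    [0, 0, 0, 0, 0, 0],
    [0, 0, 0, 0, 0, 0]
  ],
  "hand": 0
}}

```text
time_s: 44.07
position: [0.5415, -0.1305, 0.0486]
tool_rot: [[-0.03, 1.0, 0.002], [1.0, 0.03, -0.001], [-0.001, 0.002, -1.0]]
ft_force: [-3.3, 1.0, 8.9]
grip_width: 0.0541
gripper_force: 85.1
```

{"method": "jog_arm", "body": {
  "targets": [
    [0, 0, -1, 0, 0, 0],
    [0, 0, -1.5, 0, 0, 0],
    [-1, -0.2, -1.5, 0, 0, 0],
    [-2.2, -0.5, -1.5, 0, 0, 0],
    [-3.2, -0.7, -1.5, 0, 0, 0],
    [-3.9, -0.8, -1.5, 0, 0, 0],
    [-3.9, -0.8, -1.5, 0, 0, 0]
  ]
}}

```text
time_s: 44.65
position: [0.5339, -0.1716, 0.061]
tool_rot: [[-0.027, 1.0, -0.0], [1.0, 0.027, -0.0], [-0.0, -0.0, -1.0]]
ft_force: [0.1, 0.2, -4.7]
grip_width: 0.0539
gripper_force: 86.2
```

{"method": "jog_arm", "body": {
  "targets": [
    [0, 0, 0.8, 0, 0, 0],
    [0, 0, 1.4, 0, 0, 0],
    [0, 0, 1.4, 0, 0, 0],
    [0, 0, 1.4, 0, 0, 0]
  ]
}}

```text
time_s: 44.98
position: [0.5342, -0.1696, 0.0486]
tool_rot: [[-0.03, 1.0, 0.001], [1.0, 0.03, -0.001], [-0.002, 0.001, -1.0]]
ft_force: [-7.4, -1.2, 13.5]
grip_width: 0.0538
gripper_force: 88.5
```

{"method": "jog_arm", "body": {
  "targets": [
    [0, 0, 0, 0, 0, 0],
    [0, 0, 0, 0, 0, 0],
    [0, 0, 0, 0, 0, 0],
    [0, 0, 0, 0, 0, 0]
  ],
  "hand": 0.82
}}

```text
time_s: 45.32
position: [0.5342, -0.1693, 0.047]
tool_rot: [[-0.03, 1.0, -0.0], [1.0, 0.03, 0.0], [0.0, -0.0, -1.0]]
ft_force: [-0.1, -0.1, -0.4]
grip_width: 0.0699
gripper_force: 0.0
```

{"method": "jog_arm", "body": {
  "targets": [
    [0, 0, -2, 0, 0, 0],
    [0, 0, -5, 0, 0, 0],
    [0, 0, -8, 0, 0, 0],
    [0, 0, -11.5, 0, 0, 0],
    [0, 0, -12, 0, 0, 0],
    [0, 0, -12, 0, 0, 0]
  ]
}}

```text
time_s: 45.82
position: [0.5351, -0.1698, 0.1694]
tool_rot: [[-0.03, 1.0, 0.004], [1.0, 0.03, -0.002], [-0.002, 0.004, -1.0]]
ft_force: [-1.1, -0.2, 0.2]
grip_width: 0.0701
gripper_force: 0.0
```

```bash
python3 plan.py 400 100 170 150 527.5 -1 165 169 527.5 -1 101 169
```

```text
t 45.8 now [ 535.1 -169.8  169.4] psi 91.7 q1,q6 [-29.7 -31.4] tz [-0.013  0.056  0.005] F [-1.1 -0.2  0.2] w 70.1 0.0
leg0: [13.69, -6.35, -0.03] rz -29.2  rows>=4.1
leg0: [15.04, 1.13, -0.03] rz -29.1  rows>=4.1
leg1: [-16.09, -2.37, 0.5] rz -19.0  rows>=3.9
leg2: [-0.0, -0.0, 6.4] rz -0.0  rows>=1.5
```

```bash
python3 plan.py 527.5 -1 165 169
```

```text
t 45.8 now [ 535.1 -169.8  169.4] psi 91.7 q1,q6 [-29.7 -31.4] tz [-0.013  0.056  0.005] F [-1.1 -0.2  0.2] w 70.1 0.0
leg0: [8.45, -0.13, 0.22] rz -38.7  rows>=5.4
leg0: [6.67, 5.18, 0.22] rz -38.6  rows>=5.4
```

{"method": "jog_arm", "body": {
  "targets": [
    [8.4, -0.1, 0, 0, 0, -38.6],
    [8.4, -0.1, 0, 0, 0, -38.6],
    [8.4, -0.1, 0, 0, 0, -38.6],
    [8.4, -0.1, 0, 0, 0, -38.6],
    [8.4, -0.1, 0, 0, 0, -38.6],
    [8.4, -0.1, 0, 0, 0, -38.6],
    [8.4, -0.1, 0, 0, 0, -38.6]
  ],
  "hand": 0.5
}}

```text
time_s: 46.4
position: [0.5302, -0.0852, 0.1656]
tool_rot: [[-0.648, 0.762, -0.003], [0.762, 0.648, 0.001], [0.003, -0.001, -1.0]]
ft_force: [-1.3, 1.1, -0.9]
grip_width: 0.0425
gripper_force: 0.0
```

{"method": "jog_arm", "body": {
  "targets": [
    [6.7, 5.2, 0, 0, 0, -38.6],
    [6.7, 5.2, 0, 0, 0, -38.6],
    [6.7, 5.2, 0, 0, 0, -38.6],
    [6.7, 5.2, 0, 0, 0, -38.6],
    [6.7, 5.2, 0, 0, 0, -38.6],
    [6.7, 5.2, 0, 0, 0, -38.6],
    [6.7, 5.2, 0, 0, 0, -38.6],
    [6.7, 5.2, 0, 0, 0, -38.6]
  ]
}}

```text
time_s: 47.07
position: [0.5268, -0.0008, 0.1665]
tool_rot: [[-0.981, 0.196, -0.002], [0.196, 0.981, 0.0], [0.002, 0.0, -1.0]]
ft_force: [0.4, -0.0, -0.1]
grip_width: 0.0426
gripper_force: 0.0
```

```bash
python3 plan.py 527.5 -1 101 169; python3 - <<'E'
from geo import *
castings('top')
E
```

```text
t 47.1 now [526.8  -0.8 166.5] psi 168.7 q1,q6 [-13.  -91.7] tz [0.045 0.026 0.037] F [ 0.4 -0.  -0.1] w 42.6 0.0
leg0: [-0.08, -0.0, 6.55] rz -0.3  rows>=1.6
top cast 0.77 ztop 0.0831 (array([ 621.3, -166.8]), 70.8, 38.8, -88.3)
top cast 0.75 ztop 0.0835 (array([ 620.7, -273.4]), 66.5, 40.7, -85.1)
top cast 0.7 ztop 0.0837 (array([ 528.6, -271.8]), 65.2, 40.8, -88.4)
top cast 0.65 ztop 0.0841 (array([ 534.8, -138.8]), 132.8, 38.2, -88.3)
```

{"method": "jog_arm", "body": {
  "targets": [
    [0, 0, 3, 0, 0, 0],
    [0, 0, 5.5, 0, 0, 0],
    [0, 0, 6.5, 0, 0, 0],
    [0, 0, 6.5, 0, 0, 0],
    [0, 0, 6.5, 0, 0, 0]
  ]
}}

```text
time_s: 47.58
position: [0.5271, -0.0009, 0.1022]
tool_rot: [[-0.981, 0.194, -0.001], [0.194, 0.981, 0.0], [0.001, 0.0, -1.0]]
ft_force: [0.4, -0.1, 0.6]
grip_width: 0.0428
gripper_force: 0.0
```

{"method": "jog_arm", "body": {
  "targets": [
    [0, 0, 0, 0, 0, 0],
    [0, 0, 0, 0, 0, 0],
    [0, 0, 0, 0, 0, 0],
    [0, 0, 0, 0, 0, 0],
    [0, 0, 0, 0, 0, 0],
    [0, 0, 0, 0, 0, 0]
  ],
  "hand": 0,
  "newtons": 40
}}

```text
time_s: 48.08
position: [0.5277, -0.0002, 0.1034]
tool_rot: [[-0.981, 0.193, 0.003], [0.193, 0.981, 0.001], [-0.002, 0.001, -1.0]]
ft_force: [0.9, 6.0, 4.7]
grip_width: 0.0091
gripper_force: 42.5
```

```bash
python3 plan.py
```

```text
t 48.1 now [ 5.277e+02 -2.000e-01  1.034e+02] psi 168.9 q1,q6 [-12.9 -91.8] tz [ 0.647 -0.113 -0.085] F [0.9 6.  4.7] w 9.1 42.5
```

{"method": "jog_arm", "body": {
  "targets": [
    [0, 0, 0, 0, 0, 6],
    [0, 0, 0, 0, 0, 12],
    [0, 0, 0, 0, 0, 18],
    [0, 0, 0, 0, 0, 24],
    [0, 0, 0, 0, 0, 30],
    [0, 0, 0, 0, 0, 36],
    [0, 0, 0, 0, 0, 42],
    [0, 0, 0, 0, 0, 45]
  ]
}}

```text
time_s: 48.75
position: [0.5277, -0.0001, 0.1034]
tool_rot: [[-0.553, 0.833, 0.003], [0.833, 0.553, 0.001], [-0.001, 0.003, -1.0]]
ft_force: [0.6, 6.5, 4.4]
grip_width: 0.0094
gripper_force: 42.5
```

```bash
python3 plan.py
```

```text
t 48.8 now [ 5.277e+02 -1.000e-01  1.034e+02] psi 123.6 q1,q6 [-12.9 -46.6] tz [ 0.838 -0.111  0.098] F [0.6 6.5 4.4] w 9.4 42.5
```

{"method": "jog_arm", "body": {
  "targets": [
    [0, 0, 0, 0, 0, 6],
    [0, 0, 0, 0, 0, 12],
    [0, 0, 0, 0, 0, 18],
    [0, 0, 0, 0, 0, 24],
    [0, 0, 0, 0, 0, 30],
    [0, 0, 0, 0, 0, 36],
    [0, 0, 0, 0, 0, 42],
    [0, 0, 0, 0, 0, 45]
  ]
}}

```text
time_s: 49.42
position: [0.5279, 0.0, 0.1034]
tool_rot: [[0.198, 0.98, 0.003], [0.98, -0.198, 0.001], [0.002, 0.003, -1.0]]
ft_force: [2.1, 6.3, 4.1]
grip_width: 0.0095
gripper_force: 42.4
```

{"method": "jog_arm", "body": {
  "targets": [
    [0, 0, 0, 0, 0, 6],
    [0, 0, 0, 0, 0, 12],
    [0, 0, 0, 0, 0, 18],
    [0, 0, 0, 0, 0, 24],
    [0, 0, 0, 0, 0, 30],
    [0, 0, 0, 0, 0, 36],
    [0, 0, 0, 0, 0, 42],
    [0, 0, 0, 0, 0, 45]
  ]
}}

```text
time_s: 50.08
position: [0.528, -0.0, 0.1034]
tool_rot: [[0.833, 0.553, 0.003], [0.553, -0.833, 0.001], [0.003, 0.001, -1.0]]
ft_force: [4.2, 7.1, 3.0]
grip_width: 0.0092
gripper_force: 42.4
```

{"method": "jog_arm", "body": {
  "targets": [
    [0, 0, 0, 0, 0, 5],
    [0, 0, 0, 0, 0, 10],
    [0, 0, 0, 0, 0, 15],
    [0, 0, 0, 0, 0, 15],
    [0, 0, 0, 0, 0, 15]
  ]
}}

```text
time_s: 50.5
position: [0.5281, -0.0001, 0.1034]
tool_rot: [[0.946, 0.323, 0.003], [0.323, -0.946, 0.001], [0.004, -0.0, -1.0]]
ft_force: [3.6, 5.2, 3.1]
grip_width: 0.009
gripper_force: 42.4
```

```bash
python3 plan.py
```

```text
t 50.5 now [ 5.281e+02 -1.000e-01  1.034e+02] psi 18.9 q1,q6 [-12.9  58.2] tz [ 0.943 -0.216 -0.011] F [3.6 5.2 3.1] w 9.0 42.4
```

{"method": "jog_arm", "body": {
  "targets": [
    [0, 0, 0, 0, 0, 0],
    [0, 0, 0, 0, 0, 0],
    [0, 0, 0, 0, 0, 0],
    [0, 0, 0, 0, 0, 0]
  ],
  "hand": 0.45
}}

```text
time_s: 50.83
position: [0.527, -0.001, 0.1024]
tool_rot: [[0.946, 0.324, -0.0], [0.324, -0.946, -0.0], [-0.0, 0.0, -1.0]]
ft_force: [0.0, -0.2, -0.4]
grip_width: 0.0382
gripper_force: 0.0
```

{"method": "jog_arm", "body": {
  "targets": [
    [0, 0, -2, 0, 0, 0],
    [0, 0, -5, 0, 0, 0],
    [0, 0, -5, 0, 0, 0],
    [0, 0, -5, 0, 0, 0]
  ]
}}

```text
time_s: 51.17
position: [0.5276, -0.0011, 0.1535]
tool_rot: [[0.946, 0.324, 0.003], [0.324, -0.946, -0.001], [0.003, 0.002, -1.0]]
ft_force: [-0.2, 0.5, -1.0]
grip_width: 0.0387
gripper_force: 0.0
```

```bash
python3 plan.py 527.5 0 152 198 527.5 0 102 198
```

```text
t 51.2 now [527.6  -1.1 153.5] psi 18.9 q1,q6 [-13.   58.1] tz [ 0.036 -0.03   0.004] F [-0.2  0.5 -1. ] w 38.7 0.0
leg0: [0.01, -0.03, 0.04] rz -44.8  rows>=6.3
leg0: [0.02, -0.01, 0.04] rz -44.8  rows>=6.3
leg0: [0.03, 0.0, 0.03] rz -44.8  rows>=6.3
leg0: [0.01, 0.02, 0.04] rz -44.7  rows>=6.2
leg1: [0.0, 0.0, 5.0] rz -0.0  rows>=1.2
```

{"method": "jog_arm", "body": {
  "targets": [
    [0, 0, 0, 0, 0, -45],
    [0, 0, 0, 0, 0, -45],
    [0, 0, 0, 0, 0, -45],
    [0, 0, 0, 0, 0, -45],
    [0, 0, 0, 0, 0, -45],
    [0, 0, 0, 0, 0, -45],
    [0, 0, 0, 0, 0, -45]
  ]
}}

```text
time_s: 51.75
position: [0.5265, -0.0008, 0.1512]
tool_rot: [[0.434, 0.901, -0.002], [0.901, -0.434, 0.0], [-0.001, -0.002, -1.0]]
ft_force: [0.0, 0.5, -0.2]
grip_width: 0.0384
gripper_force: 0.0
```

{"method": "jog_arm", "body": {
  "targets": [
    [0, 0, 0, 0, 0, -45],
    [0, 0, 0, 0, 0, -45],
    [0, 0, 0, 0, 0, -45],
    [0, 0, 0, 0, 0, -45],
    [0, 0, 0, 0, 0, -45],
    [0, 0, 0, 0, 0, -45],
    [0, 0, 0, 0, 0, -45]
  ]
}}

```text
time_s: 52.33
position: [0.5265, -0.0009, 0.1512]
tool_rot: [[-0.33, 0.944, -0.002], [0.944, 0.33, 0.0], [0.001, -0.002, -1.0]]
ft_force: [-0.3, -0.5, -0.0]
grip_width: 0.0384
gripper_force: 0.0
```

{"method": "jog_arm", "body": {
  "targets": [
    [0, 0, 0, 0, 0, -45],
    [0, 0, 0, 0, 0, -45],
    [0, 0, 0, 0, 0, -45],
    [0, 0, 0, 0, 0, -45],
    [0, 0, 0, 0, 0, -45],
    [0, 0, 0, 0, 0, -45],
    [0, 0, 0, 0, 0, -45]
  ]
}}

```text
time_s: 52.92
position: [0.5265, -0.0008, 0.1512]
tool_rot: [[-0.901, 0.434, -0.002], [0.434, 0.901, 0.0], [0.002, -0.001, -1.0]]
ft_force: [-1.1, 0.1, 0.0]
grip_width: 0.0387
gripper_force: 0.0
```

{"method": "jog_arm", "body": {
  "targets": [
    [0, 0, 0, 0, 0, -45],
    [0, 0, 0, 0, 0, -45],
    [0, 0, 0, 0, 0, -45],
    [0, 0, 0, 0, 0, -45],
    [0, 0, 0, 0, 0, -45],
    [0, 0, 0, 0, 0, -45],
    [0, 0, 0, 0, 0, -45],
    [0, 0, 0, 0, 0, -45]
  ]
}}

```text
time_s: 53.58
position: [0.5266, -0.0009, 0.1513]
tool_rot: [[-0.946, -0.325, -0.002], [-0.325, 0.946, 0.0], [0.002, 0.001, -1.0]]
ft_force: [0.2, 0.3, 0.5]
grip_width: 0.0385
gripper_force: 0.0
```

```bash
python3 plan.py 528 0 102 199; python3 - <<'E'
from kd import *
kd(cam('side'),'side'); kd(cam('top'),'top')
E
```

```text
t 53.6 now [526.6  -0.9 151.3] psi 198.9 q1,q6 [ -13.  -121.9] tz [ 0.037 -0.061 -0.08 ] F [0.2 0.3 0.5] w 38.5 0.0
leg0: [-0.16, 0.04, 4.93] rz -0.1  rows>=1.2
side key 46 (array([526.3,   4.2]), 56.3, 15.6, 26.3)
side dial 63 (array([648.1,   8.8]), 53.3, 16.0, 0.8)
top key 0 (array([0., 0.]), 0.0, 0.0, 0.0)
top dial 77 (array([648.7,   3.9]), 52.0, 11.4, 3.9)
```

{"method": "jog_arm", "body": {
  "targets": [
    [-0.1, 0, 2, 0, 0, 0],
    [-0.1, 0, 4, 0, 0, 0],
    [-0.1, 0, 4.9, 0, 0, 0],
    [-0.1, 0, 4.9, 0, 0, 0]
  ]
}}

```text
time_s: 54.02
position: [0.5269, -0.0003, 0.1013]
tool_rot: [[-0.946, -0.323, -0.004], [-0.323, 0.946, 0.001], [0.004, 0.002, -1.0]]
ft_force: [-0.4, -0.1, -0.6]
grip_width: 0.0382
gripper_force: 0.0
```

{"method": "jog_arm", "body": {
  "targets": [
    [0, 0, 0, 0, 0, 0],
    [0, 0, 0, 0, 0, 0],
    [0, 0, 0, 0, 0, 0],
    [0, 0, 0, 0, 0, 0],
    [0, 0, 0, 0, 0, 0],
    [0, 0, 0, 0, 0, 0]
  ],
  "hand": 0,
  "newtons": 40
}}

```text
time_s: 54.52
position: [0.5283, -0.0001, 0.1044]
tool_rot: [[-0.946, -0.324, 0.002], [-0.324, 0.946, 0.0], [-0.002, -0.0, -1.0]]
ft_force: [-1.5, 3.9, 6.5]
grip_width: 0.0092
gripper_force: 41.3
```

{"method": "jog_arm", "body": {
  "targets": [
    [0, 0, 0, 0, 0, 6],
    [0, 0, 0, 0, 0, 12],
    [0, 0, 0, 0, 0, 18],
    [0, 0, 0, 0, 0, 24],
    [0, 0, 0, 0, 0, 30],
    [0, 0, 0, 0, 0, 36],
    [0, 0, 0, 0, 0, 42],
    [0, 0, 0, 0, 0, 45]
  ]
}}

```text
time_s: 55.18
position: [0.5283, -0.0004, 0.1043]
tool_rot: [[-0.896, 0.445, 0.001], [0.445, 0.896, -0.0], [-0.001, 0.0, -1.0]]
ft_force: [-2.1, 2.6, 7.3]
grip_width: 0.0095
gripper_force: 41.3
```

{"method": "jog_arm", "body": {
  "targets": [
    [0, 0, 0, 0, 0, 6],
    [0, 0, 0, 0, 0, 12],
    [0, 0, 0, 0, 0, 18],
    [0, 0, 0, 0, 0, 24],
    [0, 0, 0, 0, 0, 30],
    [0, 0, 0, 0, 0, 36],
    [0, 0, 0, 0, 0, 42],
    [0, 0, 0, 0, 0, 45]
  ]
}}

```text
time_s: 55.85
position: [0.528, -0.0005, 0.1044]
tool_rot: [[-0.319, 0.948, 0.001], [0.948, 0.319, -0.0], [-0.001, 0.001, -1.0]]
ft_force: [-2.3, 2.1, 8.3]
grip_width: 0.0089
gripper_force: 41.4
```

```bash
python3 plan.py
```

```text
t 55.9 now [ 5.280e+02 -5.000e-01  1.044e+02] psi 108.6 q1,q6 [-12.9 -31.5] tz [0.298 0.602 0.098] F [-2.3  2.1  8.3] w 8.9 41.4
```

Now the last ~15° plus a little overtravel, watching the torque.

{"method": "jog_arm", "body": {
  "targets": [
    [0, 0, 0, 0, 0, 4],
    [0, 0, 0, 0, 0, 8],
    [0, 0, 0, 0, 0, 11],
    [0, 0, 0, 0, 0, 13],
    [0, 0, 0, 0, 0, 13]
  ]
}}

```text
time_s: 56.27
position: [0.5279, -0.0006, 0.1044]
tool_rot: [[-0.101, 0.995, 0.001], [0.995, 0.101, -0.0], [-0.001, 0.001, -1.0]]
ft_force: [-3.1, 1.9, 8.1]
grip_width: 0.0094
gripper_force: 41.5
```

```bash
python3 plan.py
```

```text
t 56.3 now [527.9  -0.6 104.4] psi 95.8 q1,q6 [-12.9 -18.7] tz [ 0.27   0.664 -0.069] F [-3.1  1.9  8.1] w 9.4 41.5
```

{"method": "jog_arm", "body": {
  "targets": [
    [0, 0, 0, 0, 0, 2],
    [0, 0, 0, 0, 0, 4],
    [0, 0, 0, 0, 0, 4]
  ]
}}

```text
time_s: 56.52
position: [0.5279, -0.0006, 0.1044]
tool_rot: [[-0.033, 0.999, 0.001], [0.999, 0.033, -0.001], [-0.001, 0.001, -1.0]]
ft_force: [-2.0, 2.7, 7.9]
grip_width: 0.0093
gripper_force: 48.5
```

```bash
python3 plan.py
```

```text
t 56.5 now [527.9  -0.6 104.4] psi 91.9 q1,q6 [-12.9 -14.8] tz [0.392 0.603 0.977] F [-2.   2.7  7.9] w 9.3 48.5
```

{"method": "jog_arm", "body": {
  "targets": [
    [0, 0, 0, 0, 0, 2],
    [0, 0, 0, 0, 0, 3],
    [0, 0, 0, 0, 0, 3]
  ]
}}

```text
time_s: 56.77
position: [0.528, -0.0005, 0.1044]
tool_rot: [[0.016, 1.0, 0.001], [1.0, -0.016, -0.001], [-0.001, 0.001, -1.0]]
ft_force: [-3.2, 0.9, 8.4]
grip_width: 0.0091
gripper_force: 74.5
```

```bash
python3 plan.py
```

```text
t 56.8 now [ 5.280e+02 -5.000e-01  1.044e+02] psi 89.0 q1,q6 [-12.9 -11.9] tz [0.402 0.642 1.711] F [-3.2  0.9  8.4] w 9.1 74.5
```

Stop hit (1.7 N m near 94°). Ease off slightly, release, lift, then look.

{"method": "jog_arm", "body": {
  "targets": [
    [0, 0, 0, 0, 0, -2],
    [0, 0, 0, 0, 0, -4],
    [0, 0, 0, 0, 0, -4]
  ]
}}

```text
time_s: 57.02
position: [0.5279, -0.0005, 0.1043]
tool_rot: [[-0.053, 0.999, 0.001], [0.999, 0.053, -0.001], [-0.001, 0.001, -1.0]]
ft_force: [-3.1, 1.5, 7.3]
grip_width: 0.0093
gripper_force: 42.1
```

{"method": "jog_arm", "body": {
  "targets": [
    [0, 0, 0, 0, 0, 0],
    [0, 0, 0, 0, 0, 0],
    [0, 0, 0, 0, 0, 0],
    [0, 0, 0, 0, 0, 0]
  ],
  "hand": 0.45
}}

```text
time_s: 57.35
position: [0.5281, -0.0007, 0.1033]
tool_rot: [[-0.05, 0.999, 0.0], [0.999, 0.05, -0.0], [-0.0, 0.0, -1.0]]
ft_force: [0.1, -0.1, 0.2]
grip_width: 0.0388
gripper_force: 0.0
```

{"method": "jog_arm", "body": {
  "targets": [
    [0, 0, -2, 0, 0, 0],
    [0, 0, -6, 0, 0, 0],
    [0, 0, -7, 0, 0, 0],
    [0, 0, -7, 0, 0, 0]
  ]
}}

```text
time_s: 57.68
position: [0.5293, -0.0009, 0.1763]
tool_rot: [[-0.05, 0.999, 0.006], [0.999, 0.05, -0.002], [-0.002, 0.006, -1.0]]
ft_force: [0.1, -0.9, 0.7]
grip_width: 0.0383
gripper_force: 0.0
```

```bash
python3 plan.py 400 150 175 135
```

```text
t 57.7 now [529.3  -0.9 176.3] psi 92.9 q1,q6 [-12.9 -15.8] tz [-0.021  0.019 -0.05 ] F [ 0.1 -0.9  0.7] w 38.3 0.0
leg0: [15.72, -12.16, 0.13] rz -42.1  rows>=5.9
```

{"method": "jog_arm", "body": {
  "targets": [
    [15.7, -12.2, 0, 0, 0, -42],
    [15.7, -12.2, 0, 0, 0, -42],
    [15.7, -12.2, 0, 0, 0, -42],
    [15.7, -12.2, 0, 0, 0, -42],
    [15.7, -12.2, 0, 0, 0, -42],
    [15.7, -12.2, 0, 0, 0, -42],
    [15.7, -12.2, 0, 0, 0, -42],
    [15.7, -12.2, 0, 0, 0, -42]
  ]
}}

```text
time_s: 58.35
position: [0.3983, 0.15, 0.1728]
tool_rot: [[-0.704, 0.711, -0.001], [0.711, 0.704, -0.0], [0.0, -0.001, -1.0]]
ft_force: [0.3, -0.5, 0.6]
grip_width: 0.0382
gripper_force: 0.0
```

```bash
cat > tab.py <<'E'
from kd import *
ims={}
castings('top')
for n in('top','side'):
    d=cam(n); kd(d,n); P=cloud(d);z=P[...,2]
    f=192/np.tan(np.radians(d['fovy'])/2)
    # rectified overhead picture of the scale plane z=0.082: 0.25 mm/px, 100 mm square, up=+x, left=+y
    c0=np.array([.647,.0062]) if n=='top' else np.array([.6465,.0075])
    g=np.arange(400)*.00025-.05
    X=c0[0]-g[:,None]+0*g; Y=c0[1]-g[None,:]+0*g[:,None]
    W=np.stack([X,Y,np.full_like(X,.082)],-1); M=d['cam_to_world']; C=(W-M[:3,3])@M[:3,:3]
    x,y=C[...,0]/C[...,2],C[...,1]/C[...,2]; s=1+d['k1']*(x*x+y*y)
    im=cv2.remap(d['frame'],(x*s*f+d['cx']).astype(np.float32),(y*s*f+d['cy']).astype(np.float32),cv2.INTER_CUBIC)
    g2=cv2.cvtColor(im,cv2.COLOR_RGB2HSV).astype(int)
    # recentre on white scale annulus
    white=((g2[...,2]>120)&(g2[...,1]<60)).astype(np.uint8); 
    h=cv2.convexHull(np.argwhere(biggest(white))[:,::-1].astype(np.int32)); e=cv2.fitEllipse(h); print(n,'annulus',np.round(e[0],1),np.round(e[1],1))
    cx,cy=e[0]; r=np.hypot(*np.mgrid[-cy:400-cy:1,-cx:400-cx:1][:,:400,:400])/4
    R,Cc=np.mgrid[:400,:400]; r=np.hypot(R-cy,Cc-cx)/4
    m=biggest((r>37)&(r<50)&(g2[...,2]<110)&(g2[...,1]<110)); p=np.argwhere(m).mean(0); dy,dx=p-[cy,cx]
    world=np.degrees(np.arctan2(-dx,-dy)); print(n,'tab px',p.round(1),m.sum(),'r',round(np.hypot(dx,dy)/4,1),'world ang',round(world,1),'q',round(183.3-world,1))
    ims[n]=im
cv2.imwrite('pics/tab.png',cv2.cvtColor(np.hstack([ims['top'],ims['side']]),cv2.COLOR_RGB2BGR))
E
python3 tab.py
```

```text
top cast 0.9 ztop 0.0835 (array([ 528.6, -270.6]), 67.3, 40.8, -88.4)
top cast 0.89 ztop 0.0833 (array([ 621.1, -168.1]), 68.5, 39.4, -88.9)
top cast 0.62 ztop 0.0835 (array([ 620.4, -272.8]), 67.6, 40.6, -85.2)
top key 75 (array([528.2,  -2.9]), 55.7, 8.6, -88.3)
top dial 74 (array([648.6,   3.5]), 51.9, 11.3, 3.1)
top annulus [204.5 196.1] [371.8 373. ]
top tab px [108.  47.] 1309 r 45.1 world ang 60.8 q 122.5
side key 0 (array([0., 0.]), 0.0, 0.0, 0.0)
side dial 59 (array([647. ,   9.5]), 54.1, 14.3, 6.1)
side annulus [206.5 193.7] [382.1 383.4]
side tab px [ 62.9 309.9] 6250 r 41.7 world ang -38.4 q 221.7
```

View pics/tab.png

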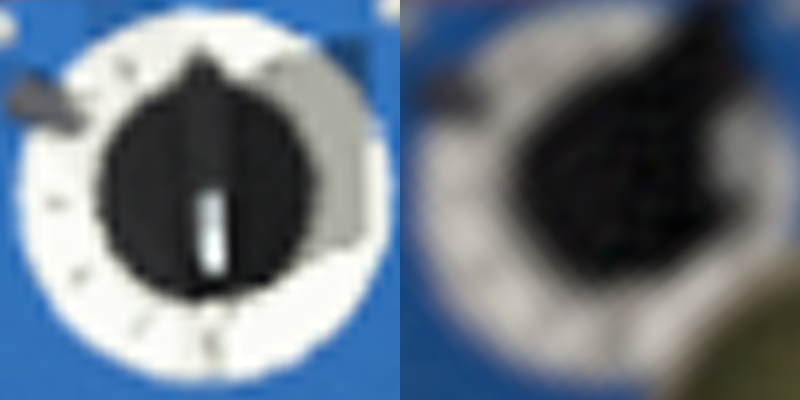

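```bash
python3 - <<'E'
from geo import *
c=np.array([.6468,.0062])
for n in('top','side'):
    d=cam(n);P=cloud(d);z=P[...,2];hsv=cv2.cvtColor(d['frame'],cv2.COLOR_RGB2HSV).astype(int)
    v=P[...,:2]-c; r=np.hypot(*np.moveaxis(v,-1,0))*1000; a=np.degrees(np.arctan2(v[...,1],v[...,0]))
    m=(r>31)&(r<54)&(abs(a-60)<22)&(z>.07)&(hsv[...,2]<130)&(hsv[...,1]<130)
    for i,j in np.argwhere(m): print(n,i,j,d['frame'][i,j],P[i,j].round(4),'r',r[i,j].round(1),'a',a[i,j].round(1))
    if n=='top':
        for q in [x for x in [P[(abs(P[...,0]-.534)<.05)&(abs(P[...,1]+.17)<.052)&(z>.074)]]]: print('cast4',rect(q),np.median(q[:,2]))
    m=(r>35)&(r<44)&(abs(a-130)<40)&(z>.07)&(z<.1); print(n,'scale z',np.median(z[m]))
E
python3 plan.py 647.3 6.5 170 184
```

```text
top 163 256 [ 90  97 109] [0.6752 0.0499 0.0855] r 52.1 a 57.0
top 163 257 [ 81  89 100] [0.675  0.0469 0.0869] r 49.5 a 55.3
top 163 258 [ 70  88 117] [0.675 0.044 0.087] r 47.2 a 53.2
top 164 255 [ 93 100 114] [0.672  0.0528 0.0862] r 52.9 a 61.6
top 164 256 [ 99  99 104] [0.6717 0.0498 0.0881] r 50.2 a 60.3
top 164 257 [ 98  99 104] [0.6721 0.0469 0.0862] r 47.9 a 58.1
top 164 258 [ 93  96 103] [0.6718 0.0439 0.0883] r 45.2 a 56.4
top 164 259 [110 113 115] [0.6714 0.0409 0.0906] r 42.5 a 54.6
top 165 255 [83 88 96] [0.6687 0.0526 0.0879] r 51.3 a 64.8
top 165 256 [94 94 99] [0.6692 0.0497 0.0855] r 49.0 a 62.8
top 165 257 [ 98  98 103] [0.6691 0.0468 0.0866] r 46.3 a 61.2
top 165 258 [ 98  99 104] [0.6693 0.0438 0.0859] r 43.8 a 59.2
top 165 259 [107 108 109] [0.6693 0.0409 0.0862] r 41.3 a 57.0
top 166 256 [ 70  88 115] [0.6681 0.0499 0.0753] r 48.6 a 64.1
top 166 257 [ 89  97 106] [0.666  0.0467 0.0868] r 44.8 a 64.6
top 166 258 [ 98 100 104] [0.6655 0.0436 0.0903] r 41.8 a 63.5
top 166 259 [94 95 97] [0.666  0.0408 0.0881] r 39.5 a 61.0
top 166 260 [110 110 109] [0.6667 0.0379 
[... 870 characters left out ...]
1.1
side 180 230 [61 61 64] [0.6649 0.0499 0.0916] r 47.3 a 67.5
side 180 231 [85 84 83] [0.665  0.0446 0.0864] r 42.5 a 64.6
side 180 232 [122 119 114] [0.6628 0.0417 0.0852] r 39.0 a 65.7
side 181 229 [51 57 73] [0.6674 0.0528 0.0871] r 50.9 a 66.2
side 181 230 [76 79 88] [0.6631 0.0522 0.0895] r 48.8 a 70.4
side 181 231 [121 120 120] [0.665  0.0449 0.0812] r 42.8 a 64.8
side 182 230 [ 86  97 119] [0.6672 0.0482 0.0773] r 46.7 a 64.1
side 183 230 [ 65  88 129] [0.6625 0.0537 0.0805] r 50.0 a 71.7
side scale z 0.08322369239405103
t 58.6 now [398.6 149.6 173.1] psi 134.8 q1,q6 [  4.6 -40.2] tz [-0.015  0.014  0.017] F [-0.5 -0.3  0.4] w 38.3 0.0
leg0: [-27.68, 7.58, 0.31] rz -49.2  rows>=6.9
```

{"method": "jog_arm", "body": {
  "targets": [
    [-14, 3.8, 0, 0, 0, -25],
    [-27.7, 7.6, 0.3, 0, 0, -49],
    [-27.7, 7.6, 0.3, 0, 0, -49],
    [-27.7, 7.6, 0.3, 0, 0, -49],
    [-27.7, 7.6, 0.3, 0, 0, -49],
    [-27.7, 7.6, 0.3, 0, 0, -49],
    [-27.7, 7.6, 0.3, 0, 0, -49],
    [-27.7, 7.6, 0.3, 0, 0, -49]
  ]
}}

```text
time_s: 59.32
position: [0.6518, 0.0031, 0.1683]
tool_rot: [[-0.998, -0.068, 0.001], [-0.068, 0.998, -0.001], [-0.001, -0.001, -1.0]]
ft_force: [-0.7, 0.0, 0.0]
grip_width: 0.0385
gripper_force: 0.0
```

{"method": "jog_arm", "body": {
  "targets": [
    [0, 0, 0, 0, 0, 0],
    [0, 0, 0, 0, 0, 0],
    [0, 0, 0, 0, 0, 0]
  ]
}}

```text
time_s: 59.57
position: [0.6468, 0.0081, 0.1705]
tool_rot: [[-0.998, -0.067, -0.0], [-0.067, 0.998, 0.0], [0.0, 0.0, -1.0]]
ft_force: [-0.1, -0.3, 0.7]
grip_width: 0.0384
gripper_force: 0.0
```

```bash
python3 plan.py 647.3 6.3 102 183.4
```

```text
t 59.6 now [646.8   8.1 170.5] psi 183.9 q1,q6 [  -9.8 -103.6] tz [0.021 0.007 0.047] F [-0.1 -0.3  0.7] w 38.4 0.0
leg0: [-0.03, -0.18, 6.85] rz 0.5  rows>=1.6
```

{"method": "jog_arm", "body": {
  "targets": [
    [0, -0.2, 3, 0, 0, 0.5],
    [0, -0.2, 6, 0, 0, 0.5],
    [0, -0.2, 6.8, 0, 0, 0.5],
    [0, -0.2, 6.8, 0, 0, 0.5],
    [0, -0.2, 6.8, 0, 0, 0.5]
  ]
}}

```text
time_s: 59.98
position: [0.6479, 0.0059, 0.1037]
tool_rot: [[-0.998, -0.059, 0.001], [-0.059, 0.998, -0.0], [-0.001, -0.0, -1.0]]
ft_force: [0.9, -0.3, 0.7]
grip_width: 0.0382
gripper_force: 0.0
```

{"method": "jog_arm", "body": {
  "targets": [
    [0, 0, 0, 0, 0, 0],
    [0, 0, 0, 0, 0, 0],
    [0, 0, 0, 0, 0, 0],
    [0, 0, 0, 0, 0, 0],
    [0, 0, 0, 0, 0, 0],
    [0, 0, 0, 0, 0, 0]
  ],
  "hand": 0,
  "newtons": 30
}}

```text
time_s: 60.48
position: [0.6484, 0.0062, 0.1043]
tool_rot: [[-0.998, -0.059, 0.003], [-0.059, 0.998, 0.001], [-0.003, 0.0, -1.0]]
ft_force: [-0.6, 3.7, 6.0]
grip_width: 0.0113
gripper_force: 31.4
```

```bash
python3 plan.py
```

```text
t 60.5 now [648.4   6.2 104.3] psi 183.4 q1,q6 [  -9.9 -103.3] tz [ 0.651  0.144 -0.19 ] F [-0.6  3.7  6. ] w 11.3 31.4
```

{"method": "jog_arm", "body": {
  "targets": [
    [0, 0, 0, 0, 0, 6],
    [0, 0, 0, 0, 0, 12],
    [0, 0, 0, 0, 0, 18],
    [0, 0, 0, 0, 0, 24],
    [0, 0, 0, 0, 0, 30],
    [0, 0, 0, 0, 0, 36],
    [0, 0, 0, 0, 0, 42],
    [0, 0, 0, 0, 0, 45]
  ]
}}

```text
time_s: 61.15
position: [0.6482, 0.0058, 0.1043]
tool_rot: [[-0.744, 0.668, 0.003], [0.668, 0.744, -0.0], [-0.002, 0.002, -1.0]]
ft_force: [-0.8, 3.1, 6.6]
grip_width: 0.0112
gripper_force: 31.5
```

{"method": "jog_arm", "body": {
  "targets": [
    [0, 0, 0, 0, 0, 6],
    [0, 0, 0, 0, 0, 12],
    [0, 0, 0, 0, 0, 18],
    [0, 0, 0, 0, 0, 24],
    [0, 0, 0, 0, 0, 30],
    [0, 0, 0, 0, 0, 36],
    [0, 0, 0, 0, 0, 42],
    [0, 0, 0, 0, 0, 45]
  ]
}}

```text
time_s: 61.82
position: [0.6477, 0.0057, 0.1043]
tool_rot: [[-0.054, 0.999, 0.001], [0.999, 0.054, -0.0], [-0.0, 0.001, -1.0]]
ft_force: [-4.1, 1.5, 8.7]
grip_width: 0.0114
gripper_force: 31.6
```

```bash
python3 plan.py
```

```text
t 61.8 now [647.7   5.7 104.3] psi 93.1 q1,q6 [ -9.9 -13. ] tz [0.261 0.878 0.085] F [-4.1  1.5  8.7] w 11.4 31.6
```

{"method": "jog_arm", "body": {
  "targets": [
    [0, 0, 0, 0, 0, 6],
    [0, 0, 0, 0, 0, 12],
    [0, 0, 0, 0, 0, 18],
    [0, 0, 0, 0, 0, 24],
    [0, 0, 0, 0, 0, 28],
    [0, 0, 0, 0, 0, 31],
    [0, 0, 0, 0, 0, 31],
    [0, 0, 0, 0, 0, 31]
  ]
}}

```text
time_s: 62.48
position: [0.6475, 0.0058, 0.1043]
tool_rot: [[0.463, 0.886, 0.001], [0.886, -0.464, 0.0], [0.0, 0.001, -1.0]]
ft_force: [-5.8, 2.5, 8.9]
grip_width: 0.0116
gripper_force: 31.8
```

{"method": "jog_arm", "body": {
  "targets": [
    [0, 0, 0, 0, 0, 0],
    [0, 0, 0, 0, 0, 0],
    [0, 0, 0, 0, 0, 0],
    [0, 0, 0, 0, 0, 0]
  ],
  "hand": 0.45
}}

```text
time_s: 62.82
position: [0.6478, 0.0054, 0.1024]
tool_rot: [[0.464, 0.886, 0.0], [0.886, -0.464, -0.0], [-0.0, 0.0, -1.0]]
ft_force: [0.7, -0.1, 0.3]
grip_width: 0.0384
gripper_force: 0.0
```

{"method": "jog_arm", "body": {
  "targets": [
    [0, 0, -2, 0, 0, 0],
    [0, 0, -6, 0, 0, 0],
    [0, 0, -7, 0, 0, 0],
    [0, 0, -7, 0, 0, 0]
  ]
}}

```text
time_s: 63.15
position: [0.6492, 0.0053, 0.1762]
tool_rot: [[0.463, 0.886, 0.007], [0.886, -0.463, -0.001], [0.002, 0.007, -1.0]]
ft_force: [0.3, 0.6, 0.4]
grip_width: 0.0384
gripper_force: 0.0
```

```bash
python3 plan.py 400 150 175 90
```

```text
t 63.1 now [649.2   5.3 176.2] psi 62.4 q1,q6 [-10.   17.6] tz [ 0.023 -0.039 -0.019] F [0.3 0.6 0.4] w 38.4 0.0
leg0: [1.28, -28.79, 0.12] rz -27.6  rows>=6.9
```

{"method": "jog_arm", "body": {
  "targets": [
    [0.6, -14, 0, 0, 0, -14],
    [1.3, -28.8, 0, 0, 0, -27],
    [1.3, -28.8, 0, 0, 0, -27],
    [1.3, -28.8, 0, 0, 0, -27],
    [1.3, -28.8, 0, 0, 0, -27],
    [1.3, -28.8, 0, 0, 0, -27],
    [1.3, -28.8, 0, 0, 0, -27],
    [1.3, -28.8, 0, 0, 0, -27]
  ]
}}

```text
time_s: 63.82
position: [0.3925, 0.1527, 0.1715]
tool_rot: [[0.007, 1.0, -0.005], [1.0, -0.007, 0.0], [0.0, -0.005, -1.0]]
ft_force: [0.8, 0.4, 0.6]
grip_width: 0.0383
gripper_force: 0.0
```

{"method": "jog_arm", "body": {
  "targets": [
    [0, 0, 0, 0, 0, 0],
    [0, 0, 0, 0, 0, 0],
    [0, 0, 0, 0, 0, 0]
  ]
}}

```text
time_s: 64.07
position: [0.3995, 0.1501, 0.172]
tool_rot: [[0.012, 1.0, -0.0], [1.0, -0.012, -0.0], [-0.0, -0.0, -1.0]]
ft_force: [-0.4, -0.1, 0.2]
grip_width: 0.0384
gripper_force: 0.0
```

```bash
sed -i 's/tab.png/tab2.png/; s/,\.082\]/,.082]/' tab.py; python3 tab.py; python3 - <<'E'
from geo import *
# averaged angle of the bar and tab from top frames
A=[];T=[]
for _ in range(6):
    d=cam('top');P=cloud(d);z=P[...,2];hsv=cv2.cvtColor(d['frame'],cv2.COLOR_RGB2HSV).astype(int)
    m=(np.hypot(P[...,0]-.648,P[...,1]-.0045)<.045)&(z>.116)&(z<.14); b=rect(P[m]); A.append([*b[0],b[3]])
    c=np.array([.648,.0048]); v=P[...,:2]-c; r=np.hypot(v[...,0],v[...,1]); a=np.degrees(np.arctan2(v[...,1],v[...,0]))
    k=(r>.035)&(r<.053)&(abs(a-60)<20)&(z>.084)&(hsv[...,2]<125)&(hsv[...,1]<60); rr,cc=np.where(k); u=unproj(d,rr,cc,.087)[:,:2].mean(0)-c; T.append(np.degrees(np.arctan2(u[1],u[0])))
print(np.mean(A,0).round(2),np.round(T,1))
E
```

```text
top cast 0.95 ztop 0.0836 (array([ 528.6, -272. ]), 65.7, 40.8, -88.2)
top cast 0.9 ztop 0.0833 (array([ 621.1, -168.1]), 68.2, 39.0, -88.4)
top cast 0.67 ztop 0.0832 (array([ 535.8, -169.3]), 67.7, 38.1, -88.3)
top cast 0.67 ztop 0.0451 (array([ 441.7, -398.3]), 149.4, 36.0, -81.3)
top cast 0.59 ztop 0.0837 (array([ 621.1, -273.7]), 66.9, 38.8, -88.0)
top key 73 (array([528.3,  -2.9]), 55.7, 8.6, -88.2)
top dial 86 (array([648.8,   4. ]), 52.1, 12.2, 61.4)
top annulus [204.8 196. ] [372.4 372.8]
top tab px [107.4  49.4] 1529 r 44.7 world ang 60.3 q 123.0
side key 0 (array([0., 0.]), 0.0, 0.0, 0.0)
side dial 64 (array([647.4,   7.7]), 51.9, 18.4, 69.3)
side annulus [203.9 192.4] [378.2 382.1]
side tab px [140.1 358.6] 6835 r 40.8 world ang -71.3 q 254.6
[648.77   3.92  61.55] [61.1 61.5 61.7 61.6 61.6 61.5]
```

View pics/tab2.png

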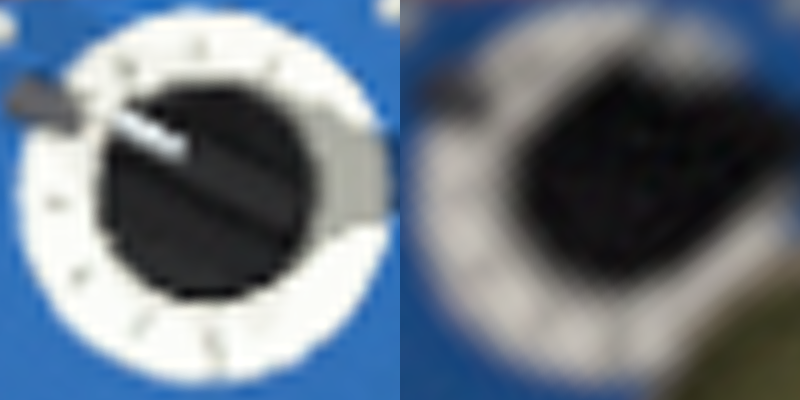

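The pointer line lies radially in line with the tab (bar 61.6°, tab 61.5°). All four castings are well inside the platter's edge, the brush is in the tray, and the key is against its stop. Handing in.

```bash
python3 -c "
from rig import env
print(env.close_job())"
```

```text
the job is handed in; nothing more can be done
None
```

The job is handed in, done in the order asked: dial to zero, brush into the tray, all four castings crown up on the platter, key wound to its stop with the dial at zero, then pointer to the tab (bar 61.6°, tab 61.5°). One casting was knocked to the platter's edge and put back; the key's stop was felt as a torque rise, while the camera read its blade about 2° off the stop angle, which I took as image error.

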